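Dock, scan and power up the board cassettes

ROBOT

A 6-joint arm with a two-finger parallel gripper is mounted at the origin on the work surface. World frame = base frame: x ahead of the robot, y to its left, z up, the work surface at z = 0. Lengths are in m, angles in rad, forces in N, time in s.
With the tool pointing down it reaches from about 0.375 to 0.975 m from the base axis. Payload 3.8 kg.
Tool frame: the origin (TCP) lies between the finger pads; the fingertips stand 8 mm ahead of it and the grasp point (between the pads) lies 11 mm behind it (tcp_to_tips is the distance from the TCP to the fingertips, in m); z points along the fingers, y is the line along which they close (so a half turn about z gives the same grasp; the last joint's range is limited). The gripper opens to 85 mm and grips with 20 to 120 N. Pads are 22 mm wide; open, the fingers measure 114 mm over their backs; the gripper's body (76 mm by 85 mm) begins 54 mm behind the grasp point. The pads swing forward as they close: fully open they stand 13 mm farther back than shut.
Start: joints at [-1.204, 0.264, 1.604, -0, 1.274, -0.037], TCP at [0.265, -0.621, 0.239] pointing down, gripper open.
Joint ranges: [-2.63, 2.63], [-0.94, 2.18], [0.31, 2.57], [-1.31, 4.45], [0, 2.66], [-2.55, 2.55]. Speed limits (rad/s): [2.57, 2.57, 3.14, 3.14, 3.14, 3.14].

INTERFACE

Orientations are given as a rotation vector (axis times angle).
In Python, from workcell import * gives the robot as it stands.
- The arm moves only by the tool move_arm, never from a script. Its argument "series" is one flat list of numbers, 7 for each row, row after row: the finger opening in cm, from 0 to 8.54, then the shift along the tool's x, y, z in cm, then the turn, a rotation vector about the tool's x, y, z in degrees. A call has 1 to 5 rows; each row shifts and turns the commanded pose from where the row before left it, along the tool's axes as they then stand; what a row does not reach is not made up. A row lasts 1/8 s, in which the tool goes at most 62.5 mm and 10.7 degrees, less where a joint would pass 70% of its speed; a pose out of reach is approached as far as the arm can. A call is refused whole if a number of a shift passes 6.25 or a number of a turn 10.7, either way. A call with a gripper value outside its range is refused whole. The fingers move at their own pace and stop on an object; "grip_force" is the grip in N (left out, the last holds). Time passes only in rows, so rows that do not move let the fingers close. It gives the time, the measured TCP pose, the force, the opening and the grip force at its end, in the units of the state.
- read_state(): the state, without advancing time (a new reading comes with each control period).
- read_camera(name): name is "scene" or "top" or "wrist"; returns the picture (400x640x3 uint8, red, green, blue); there is no depth.
- calibration(name): a dict with "camera_matrix" (3x3 intrinsics, pixels), "rvec" (rotation vector, rad) and "tvec" (3), from world to camera coordinates, as OpenCV has them. Camera axes: x right, y down, z forward; pixel columns grow to the right and rows downward; lengths in m; the calibration is good to about 2 mm. A picture is of the moment at which its call begins: read the wrist's pose just before it. calibration takes no time and is no camera call; for the wrist camera it gives the pose at the moment of the call.
- finish_job(): hands the job in; it is judged then, once.
The state is a dict: "time": time; "q": joint angles; "joint_vel": joint speeds; "joint_torque": joint torques, N m; "tool_pos": TCP position; "tcp_rot": TCP orientation; "wrist_force": force on the tool from outside, world axes, zero at the start; "torque": the same for the moment, N m; "width": opening from 0.0 (shut) to 1.0 (fully open); "grip_force": force on a finger pad.
Only numpy, scipy, OpenCV 4.12 (cv2) and the standard library are available. Lean on these libraries where they do the work, as an engineer would, in place of code of your own. Each camera call takes 0.05 s, during which the arm holds its last target. There are 200 camera calls.

TASK

Switch the power isolator off, then slide every board cassette on the bench flat into the dock of its own colour until it is fully home. With the power still off, pick up the scanner and read the label of each docked cassette in the order red, yellow, white (leaving out any that is missing), aiming it squarely at the middle of the label from 5 to 10 cm away and holding it still for about a second each time; then lay the scanner flat on its pad, along it as it was, and switch the isolator back on. Leave everything else on the bench where it is.

Things in the scene. Friction and masses are not known exactly. Their poses are not given: they have to be found in the camera images.
- isolator_handle (a joint): Power isolator's red bar handle, turned about the vertical axis. 0 = OFF (bar along the isolator's x axis), 1.2 = ON (bar turned 1.2 rad CLOCKWISE seen from above). Solid end stops at OFF and ON; a stiff action (about 0.12 N m of friction), it stays where it is left. Turn it right to the stop. Starts ON.
- isolator: Fixed grey isolator housing 90x90x50 mm high (yellow disc on top), origin at the centre of its underside. Black tick on its top edge towards +x = OFF, red tick = ON. The bar handle on it is 62 long x 14 thick, from 57 to 93 mm above the bench; a white mark near one end points to the tick.
- isolator_grip (a point): Point on the handle's turning axis, in the middle of the bar, 77 mm above the bench; it turns with the bar, x along the bar.
- pad: Fixed flat rubber rest pad of the scanner, 210 x 110 x 4 mm, grey top with black rim, long side along its x; origin at the centre of its underside.
- scanner: Loose black cordless barcode scanner, 0.18 kg. Origin at its underside, x to the nose, z up as it lies. Grey foot plate: 64 wide, 6 mm thick; on it the grip, a bar 30 wide (y), z = 6 to 40 mm; both from x = -75 to +45 mm, orange rear end. Tilted head 50 wide: x = 37 to 93 mm, up to z = 74 mm. Centre of mass near x = 5 mm. Lies on its foot plate.
- scanner_beam (a point): Centre of the scanner's amber window, at (76, 0, 35) mm in the scanner's frame. Its x axis is the reading direction: 45 degrees down and forward when the scanner lies flat; its y axis is the scanner's y. The scanner reads a label 30 to 130 mm straight ahead of the window, held still.
- cassette_red: Loose red board cassette, 0.18 to 0.34 kg (may be absent): slab 120 (x) x 66 (y) x 12 mm, green circuit board on its front half; origin at the centre of its underside, x towards the edge that enters the dock. Upright grip fin on top: 16 mm thick (y), x = -45 to +5 mm, z = 12 to 52 mm. At the rear a 36 mm wide sloping plate carries the label.
- label_red (a point): Centre of the white barcode label (30 x 32 mm) of the red cassette, at (-52, 0, 36) mm in the cassette's frame; its z axis is the outward normal, to the rear (-x of the cassette) and up at 45 degrees; its y is the cassette's y.
- dock_red: Fixed dock, red top and brow, 70 deep (x) x 86 wide x 62 mm high, origin at the centre of its underside. Slot at bench level in its front (x = -35 mm): 69 wide, 16 high, 45 mm deep; flared guides 12 mm high start at x = -53 mm. Push the cassette along the dock's +x, lying on the bench, to the stop: its origin is then at x = -50, y = 0 mm in the dock's frame, label facing out.
- cassette_yellow: Loose yellow board cassette, 0.18 to 0.34 kg (may be absent): slab 120 (x) x 66 (y) x 12 mm, green circuit board on its front half; origin at the centre of its underside, x towards the edge that enters the dock. Upright grip fin on top: 16 mm thick (y), x = -45 to +5 mm, z = 12 to 52 mm. At the rear a 36 mm wide sloping plate carries the label.
- label_yellow (a point): Centre of the white barcode label (30 x 32 mm) of the yellow cassette, at (-52, 0, 36) mm in the cassette's frame; its z axis is the outward normal, to the rear (-x of the cassette) and up at 45 degrees; its y is the cassette's y.
- dock_yellow: Fixed dock, yellow top and brow, 70 deep (x) x 86 wide x 62 mm high, origin at the centre of its underside. Slot at bench level in its front (x = -35 mm): 69 wide, 16 high, 45 mm deep; flared guides 12 mm high start at x = -53 mm. Push the cassette along the dock's +x, lying on the bench, to the stop: its origin is then at x = -50, y = 0 mm in the dock's frame, label facing out.
- cassette_white: Loose white board cassette, 0.18 to 0.34 kg (may be absent): slab 120 (x) x 66 (y) x 12 mm, green circuit board on its front half; origin at the centre of its underside, x towards the edge that enters the dock. Upright grip fin on top: 16 mm thick (y), x = -45 to +5 mm, z = 12 to 52 mm. At the rear a 36 mm wide sloping plate carries the label.
- label_white (a point): Centre of the white barcode label (30 x 32 mm) of the white cassette, at (-52, 0, 36) mm in the cassette's frame; its z axis is the outward normal, to the rear (-x of the cassette) and up at 45 degrees; its y is the cassette's y.
- dock_white: Fixed dock, white top and brow, 70 deep (x) x 86 wide x 62 mm high, origin at the centre of its underside. Slot at bench level in its front (x = -35 mm): 69 wide, 16 high, 45 mm deep; flared guides 12 mm high start at x = -53 mm. Push the cassette along the dock's +x, lying on the bench, to the stop: its origin is then at x = -50, y = 0 mm in the dock's frame, label facing out.
- flux_jar: Amber flux jar with white cap, 48 mm across, 50 high; bystander, origin at its underside centre.
- solder_spool: Solder spool 54 mm across, 44 high; bystander, origin at its underside centre.
- wash_bottle: Wash bottle with blue cap, 60 mm across, 130 high; bystander, origin at its underside centre.
- tip_tin: Small steel tip tin 52 mm across, 26 high; bystander, origin at its underside centre.
- screwdriver: Screwdriver with orange handle, 160 mm long, lying; bystander, origin at its underside / middle.
- parts_box: Small cardboard box 70x50x30 mm; bystander, origin at its underside centre.

How it is judged:
On the way, in this order (a step that is already met when the one before it is completed fails the run):
1. the isolator is switched off (value of joint isolator_handle below 0.12 rad), for 0.2 s.
2. every cassette present is fully home in the dock of its colour, isolator off (x of cassette_red in the frame of dock_red above -0.055 m and z of cassette_red in the frame of dock_red below 0.006 m and angle between the x axis of cassette_red and the x axis of dock_red, either way round below 0.12 rad and y of cassette_red in the frame of dock_red between -0.007 and 0.007 m and x of cassette_yellow in the frame of dock_yellow above -0.055 m and z of cassette_yellow in the frame of dock_yellow below 0.006 m and angle between the x axis of cassette_yellow and the x axis of dock_yellow, either way round below 0.12 rad and y of cassette_yellow in the frame of dock_yellow between -0.007 and 0.007 m and x of cassette_white in the frame of dock_white above -0.055 m and z of cassette_white in the frame of dock_white below 0.006 m and angle between the x axis of cassette_white and the x axis of dock_white, either way round below 0.12 rad and y of cassette_white in the frame of dock_white between -0.007 and 0.007 m and value of joint isolator_handle below 0.12 rad), for 0.2 s.
3. scanner reads the red label, its cassette home: for 0.9 s the label's centre stays within 10 mm of the beam's axis each way, 30 to 130 mm ahead, square within 0.6 rad (x of label_red in the frame of scanner_beam between 0.03 and 0.13 m and y of label_red in the frame of scanner_beam between -0.01 and 0.01 m and z of label_red in the frame of scanner_beam between -0.01 and 0.01 m and angle between the z axis of label_red and the x axis of scanner_beam, either way round below 0.6 rad and z of scanner_beam in the frame of label_red above 0.02 m and x of cassette_red in the frame of dock_red above -0.055 m and z of cassette_red in the frame of dock_red below 0.006 m and angle between the x axis of cassette_red and the x axis of dock_red, either way round below 0.12 rad and y of cassette_red in the frame of dock_red between -0.007 and 0.007 m), for 0.9 s.
4. scanner reads the yellow label, its cassette home: for 0.9 s the label's centre stays within 10 mm of the beam's axis each way, 30 to 130 mm ahead, square within 0.6 rad (x of label_yellow in the frame of scanner_beam between 0.03 and 0.13 m and y of label_yellow in the frame of scanner_beam between -0.01 and 0.01 m and z of label_yellow in the frame of scanner_beam between -0.01 and 0.01 m and angle between the z axis of label_yellow and the x axis of scanner_beam, either way round below 0.6 rad and z of scanner_beam in the frame of label_yellow above 0.02 m and x of cassette_yellow in the frame of dock_yellow above -0.055 m and z of cassette_yellow in the frame of dock_yellow below 0.006 m and angle between the x axis of cassette_yellow and the x axis of dock_yellow, either way round below 0.12 rad and y of cassette_yellow in the frame of dock_yellow between -0.007 and 0.007 m), for 0.9 s.
5. scanner reads the white label, its cassette home: for 0.9 s the label's centre stays within 10 mm of the beam's axis each way, 30 to 130 mm ahead, square within 0.6 rad (x of label_white in the frame of scanner_beam between 0.03 and 0.13 m and y of label_white in the frame of scanner_beam between -0.01 and 0.01 m and z of label_white in the frame of scanner_beam between -0.01 and 0.01 m and angle between the z axis of label_white and the x axis of scanner_beam, either way round below 0.6 rad and z of scanner_beam in the frame of label_white above 0.02 m and x of cassette_white in the frame of dock_white above -0.055 m and z of cassette_white in the frame of dock_white below 0.006 m and angle between the x axis of cassette_white and the x axis of dock_white, either way round below 0.12 rad and y of cassette_white in the frame of dock_white between -0.007 and 0.007 m), for 0.9 s.
6. the isolator is switched back on (value of joint isolator_handle above 1.08 rad), for 0.2 s.
At the end, for the whole second after the job is handed in: The isolator is on (joint above 1.08); every cassette present is in the dock of its colour, within 5 mm of its stop, 7 mm sideways and 0.12 rad; the scanner lies flat and still on its pad, within 35 mm of the pad's centre along and across it and 0.4 rad of its direction, nose either way (value of joint isolator_handle above 1.08 rad and x of cassette_red in the frame of dock_red above -0.055 m and z of cassette_red in the frame of dock_red below 0.006 m and angle between the x axis of cassette_red and the x axis of dock_red, either way round below 0.12 rad and y of cassette_red in the frame of dock_red between -0.007 and 0.007 m and x of cassette_yellow in the frame of dock_yellow above -0.055 m and z of cassette_yellow in the frame of dock_yellow below 0.006 m and angle between the x axis of cassette_yellow and the x axis of dock_yellow, either way round below 0.12 rad and y of cassette_yellow in the frame of dock_yellow between -0.007 and 0.007 m and x of cassette_white in the frame of dock_white above -0.055 m and z of cassette_white in the frame of dock_white below 0.006 m and angle between the x axis of cassette_white and the x axis of dock_white, either way round below 0.12 rad and y of cassette_white in the frame of dock_white between -0.007 and 0.007 m and linear speed of each of cassette_red, cassette_yellow, cassette_white, scanner below 0.02 m/s and x of scanner in the frame of pad between -0.035 and 0.035 m and y of scanner in the frame of pad between -0.035 and 0.035 m and z of scanner in the frame of pad below 0.012 m and angle between the x axis of scanner and the x axis of pad, either way round below 0.4 rad and angle between scanner's own z axis and vertical below 0.12 rad); the robot touches nothing.
It fails at once if a bystander (jar, spool, bottle, tin, screwdriver, box) is pushed more than 40 mm (distance of any of flux_jar, solder_spool, wash_bottle, tip_tin, screwdriver, parts_box from where it was at the start of the episode above 0.04 m).
Of cassette_red, cassette_yellow, cassette_white only 2 to 3 are there at a start; the rules pass over those that are not, and their reading is None.
At some moment in a run one of scanner, cassette_red, cassette_yellow, cassette_white may be knocked a few centimetres aside while the robot is not near it.
Once in a run the grip may slacken for a moment while it holds something.
It also fails if it takes over 210 s, if anything falls off the work surface, if the arm or the gripper's body presses on something with over 40 N, if the wrist force passes 120 N, or if a joint passes its speed limit or range.

## Working session

There is one attempt and no reset: what is moved stays moved. The work goes in short steps, Python scripts to look and compute and a tool call to move; the robot and the scene stay as the last step left them, time stands still between calls to the robot, and variables do not carry over. Pictures are saved under pics/ and viewed, at most 14 in all, crops included, and the job is handed in when it is done.

Besides the shell and the picture viewer there is one more tool, called after ">>>" in YAML: its name, and indented under it one key for each argument. move_arm: Moves the arm, as the interface text tells. Its arguments: {"type":"object","properties":{"series":{"type":"array"},"grip_force":{"type":"number"}},"required":["series"]}

```bash
ls; mkdir -p pics; python3 - <<'E'
from workcell import *
import cv2
s=read_state(); print({k:(v if not hasattr(v,'round') else v) for k,v in s.items()})
for n in("scene","top"):
    cv2.imwrite(f"pics/{n}0.png",read_camera(n)[:,:,::-1]); c=calibration(n); print(n,c)
E
```

```text
pics
{'time': 0.0, 'q': array([-1.20387546e+00,  2.64773384e-01,  1.60536197e+00, -4.95795226e-06,
        1.27367651e+00, -3.68901701e-02]), 'joint_vel': array([ 0.00106568,  0.00133446, -0.0012593 , -0.00053472,  0.00018221,
       -0.00034898]), 'joint_torque': array([-1.04921695e-03, -5.15119851e+01, -3.67309570e+01, -2.56752332e-05,
        1.31494371e-02, -2.39097591e-05]), 'tool_pos': array([ 0.26497673, -0.62005545,  0.23795485]), 'tcp_rot': array([-3.07563071e+00, -6.29567412e-01,  5.79565343e-04]), 'wrist_force': array([-0.18472387,  0.72815495, -0.29650764]), 'torque': array([0.01178215, 0.00948642, 0.04482696]), 'grip_force': 0.0, 'width': 1.0023858419628247}
scene {'camera_matrix': array([[512.52697935,   0.        , 318.58551133],
       [  0.        , 512.52697935, 200.48217091],
       [  0.        ,   0.        ,   1.        ]]), 'rvec': array([ 0.93373017,  2.61133619, -0.88581606]), 'tvec': array([ 0.44377362, -0.25905521,  1.79538189])}
top {'camera_matrix': array([[469.71990963,   0.        , 317.80737699],
       [  0.        , 469.71990963, 199.10239234],
       [  0.        ,   0.        ,   1.        ]]), 'rvec': array([ 2.19495517, -2.0297767 ,  0.21110318]), 'tvec': array([-0.00199204,  0.58682925,  1.24854483])}
```

View pics/top0.png

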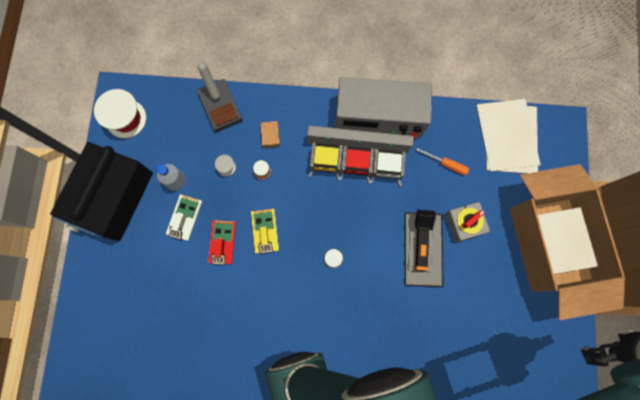

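View pics/scene0.png

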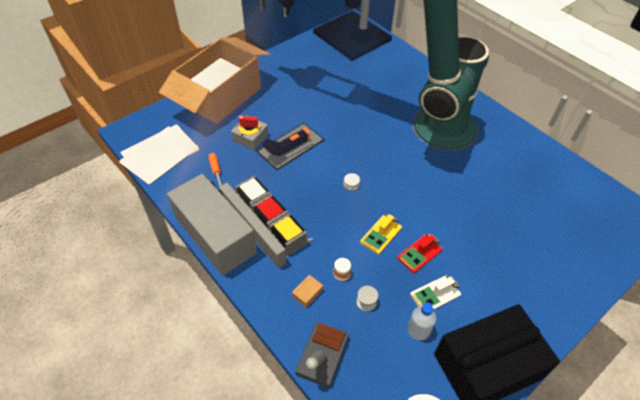

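Top view: three cassettes (white (183,217), red (222,242), yellow (264,230)), docks yellow/red/white at (326,158)/(357,160)/(390,163), pad and scanner (424,250) with its nose up, isolator (468,222). The tin (334,258) is in the way between.

```bash
cat > h.py <<'E'
from workcell import *
import numpy as np, cv2
from scipy.spatial.transform import Rotation as R
def cal(n):
    c=calibration(n); return c["camera_matrix"],R.from_rotvec(c["rvec"]).as_matrix(),c["tvec"]
def ray(px,z,c):
    K,Rm,t=c; px=np.atleast_2d(px).astype(float)
    d=np.c_[px,np.ones(len(px))]@np.linalg.inv(K).T@Rm; o=-Rm.T@t
    return (o+d*((z-o[2])/d[:,2])[:,None])[:,:2]
def proj(P,c):
    K,Rm,t=c; q=(np.atleast_2d(P)@Rm.T+t)@K.T; return q[:,:2]/q[:,2:]
def masks(im):
    h=cv2.cvtColor(im,cv2.COLOR_RGB2HSV); H,S,V=[h[:,:,i].astype(int) for i in range(3)]
    return dict(red=((H<8)|(H>172))&(S>140)&(V>90),yellow=(H>20)&(H<34)&(S>130)&(V>110),
      white=(S<60)&(V>165),green=(H>50)&(H<90)&(S>60)&(V>40),orange=(H>=7)&(H<18)&(S>150)&(V>120),dark=V<60)
def blobs(m,box=None,amin=20):
    m=m.astype(np.uint8)
    if box: b=np.zeros_like(m); x0,y0,x1,y1=box; b[y0:y1,x0:x1]=m[y0:y1,x0:x1]; m=b
    n,l,s,c=cv2.connectedComponentsWithStats(m)
    out=[(s[i,4],c[i],np.argwhere(l==i)[:,::-1]) for i in range(1,n) if s[i,4]>=amin]
    return sorted(out,key=lambda t:-t[0])
def rect(pix,z,c):
    p=ray(pix,z,c); (cx,cy),(w,h),a=cv2.minAreaRect((p*1000).astype(np.float32)); 
    if w<h: w,h,a=h,w,a+90
    return np.round([cx,cy,w,h,a],1)
E
python3 - <<'E'
from h import *
im=cv2.imread("pics/top0.png")[:,:,::-1]; c=cal("top"); m=masks(im)
for col in("red","yellow","white"):
    print(col)
    for a,ce,p in blobs(m[col],(100,120,500,300),40): print(a,ce.round(1),"z62",rect(p,.062,c),"z12",rect(p,.012,c))
print("green")
for a,ce,p in blobs(m["green"],(100,120,300,300),15): print(a,ce.round(1),rect(p,.012,c), (ray(ce,.012,c)*1000).round(1))
big=cv2.resize(im[185:295,150:290][:,:,::-1],None,fx=5,fy=5,interpolation=cv2.INTER_CUBIC)
big2=cv2.resize(im[130:290,300:500][:,:,::-1],None,fx=4,fy=3.5,interpolation=cv2.INTER_CUBIC)
big2=cv2.resize(im[145:290,300:500][:,:,::-1],None,fx=4,fy=4,interpolation=cv2.INTER_CUBIC)
cv2.imwrite("pics/c1.png",big);cv2.imwrite("pics/c2.png",big2)
E
```

```text
red
523 [221.9 246.6] z62 [445.6 295.4 112.9  63.8   1. ] z12 [450.4 305.7 117.3  66.3   1. ]
441 [357.6 158.5] z62 [710.7 -59.5  66.9  55.2  89.1] z12 [725.8 -63.   69.5  57.4  89.1]
115 [472.4 219.6] z62 [ 562.5 -388.6   59.2   17.8  133.8] z12 [ 571.8 -405.    61.5   18.5  133.8]
yellow
523 [264.8 234.1] z62 [485.2 182.8 113.   62.5  11.4] z12 [491.6 188.8 117.5  64.9  11.4]
434 [326.1 155.4] z62 [712.6  30.4  66.7  54.   88.5] z12 [727.8  30.4  69.3  56.1  88.5]
300 [469.3 220.8] z62 [ 557.8 -379.3   67.    66.6  137.5] z12 [ 567.  -395.3   69.6   69.2  137.5]
white
778 [491.7 142.7] z62 [ 781.4 -437.4  149.1   55.3    4.5] z12 [ 799.3 -455.7  154.9   57.5    4.5]
418 [389.5 161.8] z62 [ 708.3 -149.8   68.2   51.2   88.4] z12 [ 723.4 -156.9   70.9   53.2   88.4]
257 [189.6 223.2] z62 [502.  389.8 114.9  26.5 168.1] z12 [509.  403.9 119.4  27.5 168.1]
256 [175.2 217.6] z62 [510.  426.9 117.   28.6 168.3] z12 [517.3 442.4 121.6  29.7 168.3]
252 [333.4 257.6] z62 [427.  -11.1  46.1  45.8 139.3] z12 [431.  -12.7  47.9  47.6 139.3]
239 [224.6 163.7] z62 [664.9 312.4  51.7  46.8  94.5] z12 [678.2 323.4  53.7  48.6  94.5]
221 [114.2 123.3] z62 [758.1 639.9  88.8  24.2  94.6] z12 [775.1 663.8  92.3  25.1  94.6]
188 [260.6 167.2] z62 [664.1 211.9  42.4  40.8  94.5] z12 [677.4 219.   44.1  42.4  94.5]
73 [139.8 126.4] z62 [754.6 568.6  49.4  15.7 164.7] z12 [771.4 589.6  51.3  16.3 164.7]
green
238 [187.2 207. ] [542.  418.1  49.6  46.2  76.1] [[542.3 416.7]]
225 [222.9 231.1] [480.4 307.4  47.   43.3  90.9] [[481.  306.3]]
214 [263.6 220.1] [520.3 194.5  47.1  44.5 101.8] [[521.6 194.2]]
```

View pics/c1.png

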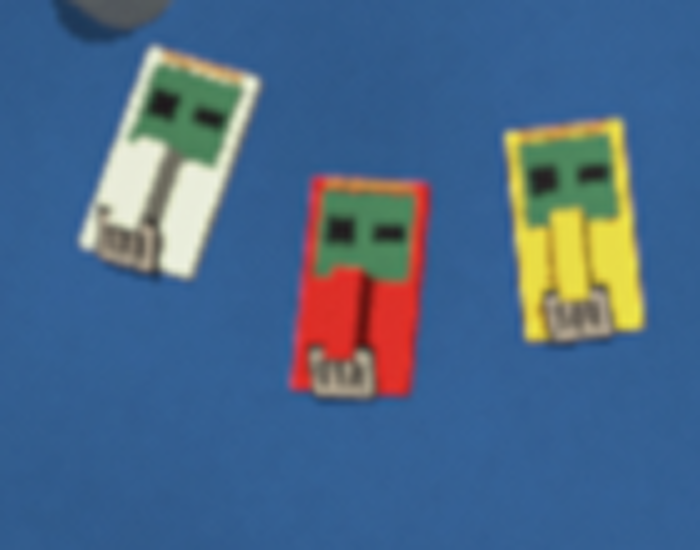

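View pics/c2.png

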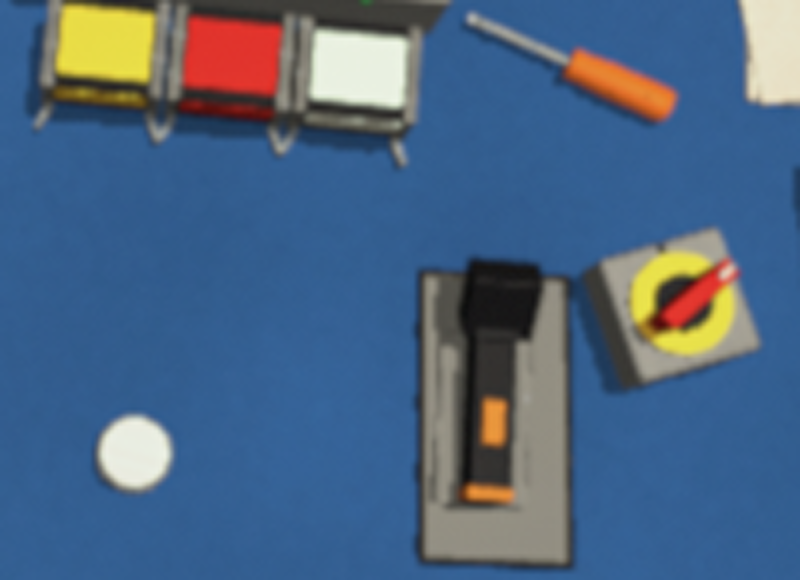

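Crops: white cassette tilted at left, red in the middle, yellow at right. Fins and labels are to the rear (image bottom). Isolator mark points up-right (ON) with the OFF tick at (662,245) in the crop; scanner nose is towards +x.

```bash
cat >> h.py <<'E'
def pose(): 
    s=read_state(); return np.array(s["tool_pos"]),R.from_rotvec(s["tcp_rot"])
def down(yaw):  # tool x at yaw (deg), z down
    a=np.radians(yaw); return R.from_matrix(np.array([[np.cos(a),np.sin(a),0],[np.sin(a),-np.cos(a),0],[0,0,-1]]))
def plan(ways,start=None,step=5.,astep=9.5):
    """ways: list of (x,y,z mm, yaw deg, opening cm). prints rows of 7"""
    p,r=pose() if start is None else start
    rows=[]
    for x,y,z,yaw,op in ways:
        g=np.array([x,y,z])/1000; G=down(yaw); d=(r.inv()*G).as_rotvec(degrees=True)
        n=max(1,int(np.ceil(max(np.linalg.norm(g-p)*100/step,np.linalg.norm(d)/astep)))); p0=p.copy(); r0=r
        for k in range(1,n+1):
            q=p0+(g-p0)*k/n; rr=r0*R.from_rotvec(d*k/n,degrees=True)
            sh=np.round(r.inv().apply(q-p)*100,1); tu=np.round((r.inv()*rr).as_rotvec(degrees=True),1)
            if k==n and n==1: pass
            rows.append([op,*sh,*tu]); p=p+r.apply(sh/100); r=r*R.from_rotvec(tu,degrees=True)
    for i in range(0,len(rows),5):
        print([float(v)+0 if v%1 else int(v) for w in rows[i:i+5] for v in w])
    print("end",(p*1000).round(1),len(rows))
def st():
    s=read_state(); r=R.from_rotvec(s["tcp_rot"]).as_matrix()
    print("t",round(s["time"],2),"pos",(np.array(s["tool_pos"])*1000).round(1),"yaw",round(np.degrees(np.arctan2(r[1,0],r[0,0])),1),"tilt",np.degrees(r[:2,2]).round(1),"F",np.round(s["wrist_force"],1),"T",np.round(s["torque"],2),"w",round(s["width"]*85,1),"g",round(s["grip_force"],1),"q6",round(s["q"][5],2))
E
python3 - <<'E'
from h import *
im=cv2.imread("pics/top0.png")[:,:,::-1]; c=cal("top"); m=masks(im)
B=(440,190,500,250)
a,ce,p=blobs(m["yellow"],B)[0]; print("disc z50",rect(p,.05,c), cv2.minEnclosingCircle((ray(p,.05,c)*1000).astype(np.float32)))
a,ce,p=blobs(m["red"],B)[0]; print("bar z93",rect(p,.093,c))
print("scanner orange"); 
for a,ce,p in blobs(m["orange"],(400,200,445,290),5): print(a,ce,rect(p,.04,c))
pad=np.array([[405,212],[443,214],[443,286],[405,285]]); print("pad",(ray(pad,.004,c)*1000).round(0).tolist())
h=cv2.cvtColor(im,cv2.COLOR_RGB2HSV); g=((h[:,:,0]<90)|(h[:,:,1]<110))
a,ce,p=blobs(g,(398,205,446,292),200)[0]; print("pad",a,rect(p,.004,c))
print("bottle cap",ray([164,170],.13,c)*1000,"box",ray([270,134],.03,c)*1000,"tin/jar",ray([333.4,257.6],.026,c)*1000,ray([333.4,257.6],.05,c)*1000,"sd",ray([[418,151],[467,171]],.01,c)*1000)
print("cam",-c[1].T@c[2])
cw=cal("wrist"); p,r=pose(); print("wristcam in tool",r.inv().apply(-cw[1].T@cw[2]-p),"axis",r.inv().apply(cw[1][2]),"imgx",r.inv().apply(cw[1][0]), cw[0][0,0])
E
```

```text
disc z50 [ 560.  -383.1   67.6   67.2  137.5] ((560.6689453125, -382.8321838378906), 35.556331634521484)
bar z93 [ 556.7 -378.5   57.7   17.4  133.8]
scanner orange
74 [423.16216216 250.21621622] [ 468.6 -257.5   33.1   16.6    1.8]
46 [421.65217391 267.84782609] [ 419.1 -254.9   30.2   10.9   91.8]
pad [[578.0, -210.0], [581.0, -320.0], [376.0, -325.0], [371.0, -218.0]]
pad 2799 [ 479.3 -267.3  214.   106.9    2.3]
bottle cap [[617.39369573 457.11512789]] box [[774.30078953 198.89158714]] tin/jar [[429.54982166 -12.03011394]] [[427.61170147 -11.26281664]] sd [[ 763.32818356 -239.74197691]
 [ 713.54501922 -385.28812536]]
cam [0.32337247 0.03000525 1.34080822]
wristcam in tool [ 0.06912343 -0.00074017 -0.13343089] axis [-0.27529452 -0.00125415  0.96135912] imgx [-1.93353957e-04  9.99999201e-01  1.24919264e-03] 277.2120815104466
```

```bash
python3 -c "
from h import *
plan([(560,-383,180,-48,8.5)])"
```

```text
[8.5, 4.6, -1.3, 0.7, 0, 0, 8.9, 8.5, 4.3, -1.9, 0.8, 0, 0, 8.9, 8.5, 3.9, -2.6, 0.7, 0, 0, 8.9, 8.5, 3.5, -3.2, 0.7, 0, 0, 8.9, 8.5, 3, -3.7, 0.7, 0, 0.1, 8.9]
[8.5, 2.3, -4.1, 0.8, -0.1, 0, 8.9, 8.5, 1.7, -4.4, 0.7, 0, 0, 8.8, 8.5, 1, -4.7, 0.7, 0, 0, 8.9]
end [ 560.4 -382.7  180.3] 8
```

>>> move_arm:
  series: [8.5,4.6,-1.3,0.7,0,0,8.9,8.5,4.3,-1.9,0.8,0,0,8.9,8.5,3.9,-2.6,0.7,0,0,8.9,8.5,3.5,-3.2,0.7,0,0,8.9,8.5,3,-3.7,0.7,0,0.1,8.9]

```text
time: 0.72
tool_pos: [0.4508, -0.4714, 0.2025]
tcp_rot: [-3.085, 0.59, -0.002]
wrist_force: [0.2, 0.0, 0.3]
width: 0.995
grip_force: 0.0
```

>>> move_arm:
  series: [8.5,2.3,-4.1,0.8,-0.1,0,8.9,8.5,1.7,-4.4,0.7,0,0,8.8,8.5,1,-4.7,0.7,0,0,8.9,8.5,0,0,0,0,0,0]

```text
time: 1.23
tool_pos: [0.5624, -0.3802, 0.1796]
tcp_rot: [2.873, -1.272, -0.001]
wrist_force: [0.1, -0.3, 0.1]
width: 0.995
grip_force: 0.0
```

```bash
python3 - <<'E'
from h import *
st(); c=cal("wrist"); im=read_camera("wrist"); cv2.imwrite("pics/w1.png",im[:,:,::-1]); m=masks(im)
for a,ce,p in blobs(m["red"],None,100)[:2]: print("red",a,ce,rect(p,.093,c))
for a,ce,p in blobs(m["yellow"],None,100)[:3]: print("yel",a,ce,rect(p,.05,c))
E
```

```text
t 1.23 pos [ 562.4 -380.2  179.6] yaw -47.8 tilt [-0.  0.] F [ 0.1 -0.3  0.1] T [ 0.04  0.06 -0.04] w 84.5 g 0.0 q6 1.77
red 2041 [ 19.38853503 315.59921607] [ 697.3 -106.8   59.5   44.7   88.4]
red 1132 [318.77738516 201.65371025] [ 561.3 -384.3   64.2   14.   132.9]
yel 2406 [318.16334165 188.71280133] [ 559.5 -382.2   72.6   69.8   45.1]
yel 135 [  3.58518519 362.17777778] [692.1  28.3  31.6  12.5 114.7]
```

View pics/w1.png

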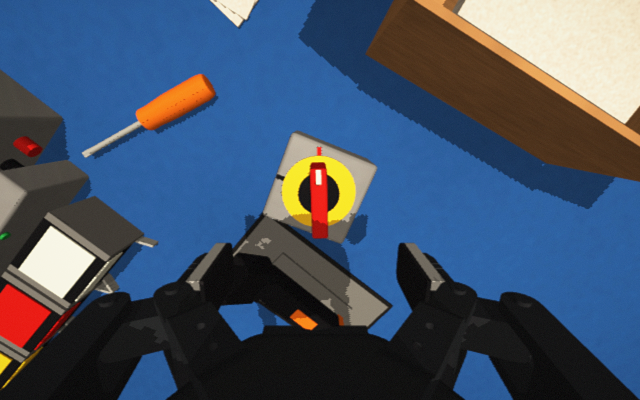

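Wrist view: bar centred at (319,201) with white mark up at the red tick (ON). Bar centre (561,-384), angle -47°.

```bash
python3 -c "
from h import *
plan([(560.5,-383.5,100,-47.3,4),(560.5,-383.5,68,-47.3,4)],step=4)"
```

```text
[4, 0, 0.1, 2.7, 0, 0, -0.1, 4, 0.1, 0, 2.6, 0.1, 0, -0.2, 4, 0, 0.1, 2.7, 0, 0, -0.1, 4, 0, 0, 3.2, 0, 0, 0]
end [ 560.4 -383.8   68. ] 4
```

>>> move_arm:
  series: [4,0,0.1,2.7,0,0,-0.1,4,0.1,0,2.6,0.1,0,-0.2,4,0,0.1,2.7,0,0,-0.1,4,0,0,3.2,0,0,0,4,0,0,0,0,0,0]

```text
time: 1.9
tool_pos: [0.5583, -0.3863, 0.0678]
tcp_rot: [-2.874, 1.268, -0.0]
wrist_force: [0.0, -0.3, 0.5]
width: 0.469
grip_force: 0.0
```

>>> move_arm:
  series: [0.5,0,0,0,0,0,0,0.5,0,0,0,0,0,0,0.5,0,0,0,0,0,0,0.5,0,0,0,0,0,0,0.5,0,0,0,0,0,0]
  grip_force: 60

```text
time: 2.52
tool_pos: [0.5617, -0.3848, 0.0701]
tcp_rot: [-2.873, 1.266, -0.008]
wrist_force: [5.9, 3.0, -1.6]
width: 0.153
grip_force: 59.6
```

```bash
python3 -c "
from h import *
st()"
```

```text
t 2.52 pos [ 561.7 -384.8   70.1] yaw -47.6 tilt [ 0.3 -0. ] F [ 5.9  3.  -1.6] T [ 0.49 -0.72 -0.01] w 13.0 g 59.6 q6 1.76
```

Gripped. Turn CCW (tool z negative) in steps.

>>> move_arm:
  series: [0.5,0,0,0,0,0,-9,0.5,0,0,0,0,0,-9,0.5,0,0,0,0,0,-9,0.5,0,0,0,0,0,-9,0.5,0,0,0,0,0,-9]

```text
time: 3.15
tool_pos: [0.5626, -0.383, 0.0701]
tcp_rot: [-3.138, 0.064, -0.01]
wrist_force: [9.1, 8.9, -0.6]
width: 0.154
grip_force: 59.7
```

>>> move_arm:
  series: [0.5,0,0,0,0,0,-9,0.5,0,0,0,0,0,-9,0.5,0,0,0,0,0,-8,0.5,0,0,0,0,0,0,0.5,0,0,0,0,0,0]

```text
time: 3.78
tool_pos: [0.5624, -0.3819, 0.0701]
tcp_rot: [-3.074, -0.63, -0.012]
wrist_force: [6.4, 12.4, 0.5]
width: 0.158
grip_force: 67.3
```

```bash
python3 -c "
from h import *
st()"
```

```text
t 3.77 pos [ 562.4 -381.9   70.1] yaw 23.2 tilt [0.4 0.3] F [ 6.4 12.4  0.5] T [ 1.74 -1.12 -1.45] w 13.4 g 67.3 q6 0.52
```

Stop reached (moment −1.45 N m). Release, lift, and go above the yellow cassette.

>>> move_arm:
  series: [4,0,0,0,0,0,0,4,0,0,0,0,0,0,4,0,0,0,0,0,0,4,0,0,-6,0,0,0,4,0,0,-6,0,0,0]

```text
time: 4.4
tool_pos: [0.5587, -0.3854, 0.1893]
tcp_rot: [-3.076, -0.637, 0.0]
wrist_force: [0.5, -0.9, 0.6]
width: 0.472
grip_force: 0.0
```

```bash
python3 - <<'E'
from h import *
st(); im=read_camera("wrist"); c=cal("wrist"); m=masks(im)
for a,ce,p in blobs(m["red"],None,100)[:3]: print("red",a,ce,rect(p,.093,c))
plan([(470,180,190,8,6)],step=5.8)
E
```

```text
t 4.4 pos [ 558.7 -385.4  189.3] yaw 23.4 tilt [-0.  0.] F [ 0.5 -0.9  0.6] T [0.   0.02 0.02] w 40.1 g 0.0 q6 0.52
red 1030 [312.62718447 196.29805825] [ 564.4 -386.4   67.9   14.9   19.5]
[6, 1.4, -5.6, 0, 0.1, -0.1, 1.5, 6, 1.3, -5.6, 0.1, 0, 0, 1.6, 6, 1.1, -5.7, 0.1, 0.1, -0.1, 1.5, 6, 0.9, -5.7, 0, 0.1, 0, 1.6, 6, 0.8, -5.7, 0.1, 0.1, -0.1, 1.5]
[6, 0.7, -5.7, 0.1, 0, 0, 1.6, 6, 0.4, -5.7, 0.1, 0.1, -0.1, 1.5, 6, 0.4, -5.8, 0.1, 0.1, -0.1, 1.5, 6, 0.2, -5.7, 0.1, 0, 0, 1.6, 6, 0, -5.8, 0.1, 0.1, -0.1, 1.5]
end [470.3 180.  189.6] 10
```

>>> move_arm:
  series: [6,1.4,-5.6,0,0.1,-0.1,1.5,6,1.3,-5.6,0.1,0,0,1.6,6,1.1,-5.7,0.1,0.1,-0.1,1.5,6,0.9,-5.7,0,0.1,0,1.6,6,0.8,-5.7,0.1,0.1,-0.1,1.5]

```text
time: 5.08
tool_pos: [0.5124, -0.0996, 0.1868]
tcp_rot: [-3.108, -0.427, 0.005]
wrist_force: [0.4, -0.1, -0.3]
width: 0.704
grip_force: 0.0
```

>>> move_arm:
  series: [6,0.7,-5.7,0.1,0,0,1.6,6,0.4,-5.7,0.1,0.1,-0.1,1.5,6,0.4,-5.8,0.1,0.1,-0.1,1.5,6,0.2,-5.7,0.1,0,0,1.6,6,0,-5.8,0.1,0.1,-0.1,1.5]

```text
time: 5.7
tool_pos: [0.4664, 0.1847, 0.1837]
tcp_rot: [-3.125, -0.218, 0.014]
wrist_force: [0.6, 0.3, -0.5]
width: 0.704
grip_force: 0.0
```

```bash
python3 - <<'E'
from h import *
st(); c=cal("wrist"); im=read_camera("wrist"); cv2.imwrite("pics/w2.png",im[:,:,::-1]); m=masks(im)
for col in ("yellow","red","green"):
  for a,ce,p in blobs(m[col],None,100)[:3]: print(col,a,ce,rect(p,.012,c),rect(p,.052,c))
E
```

```text
t 5.7 pos [466.4 184.7 183.7] yaw 8.0 tilt [-0.6  0.5] F [ 0.6  0.3 -0.5] T [ 0.05 -0.09  0.01] w 59.9 g 0.0 q6 1.75
yellow 3851 [316.15736172 163.49493638] [492.8 190.2 118.7  65.4  11.8] [498.5 190.6 103.1  56.8  11.8]
yellow 100 [208.25 126.97] [508.2 308.4  47.    2.5  91. ] [511.9 293.3  40.8   2.2  91. ]
red 3690 [209.51571816 189.28184282] [449.6 305.8 124.3  67.6   0.9] [461.  291.  108.   58.8   0.9]
green 2268 [101.76675485  78.11111111] [541.  418.6  53.7  49.4  78. ] [540.3 389.1  46.7  42.9  78. ]
green 1920 [314.41927083 130.10833333] [519.7 195.6  52.2  48.6 101.8] [521.9 195.3  45.4  42.2 101.8]
green 1790 [208.19385475 152.92905028] [479.4 307.7  52.5  48.8  90.5] [486.8 292.7  45.6  42.4  90.5]
```

View pics/w2.png

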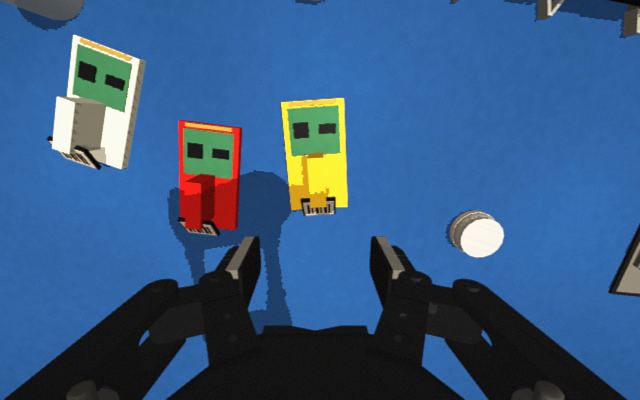

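Yellow cassette at (316,163), red at (209,189) and white (100,100); both estimates agree with the top view. Yellow origin is (492,190) with yaw 11.8°.

```bash
python3 -c "
from h import *
plan([(472.5,186,90,11.8,5),(472.5,186,27,11.8,5)],step=4)"
```

```text
[5, 0.3, 0.2, 3.1, -0.3, 0.2, -1.2, 5, 0.2, 0.3, 3.1, -0.3, 0.1, -1.3, 5, 0.2, 0.2, 3.2, -0.3, 0.2, -1.2, 5, 0, 0, 3.1, 0, 0, 0, 5, 0, 0, 3.2, 0, 0, 0]
end [472.4 185.8  26.7] 5
```

>>> move_arm:
  series: [5,0,0,0,0,0,0,5,0,0,0,0,0,0]

```text
time: 6.0
tool_pos: [0.4668, 0.1823, 0.1833]
tcp_rot: [-3.126, -0.219, 0.016]
wrist_force: [0.3, -0.4, -0.0]
width: 0.581
grip_force: 0.0
```

```bash
python3 -c "
from h import *
st()
plan([(472.5,186,90,11.8,5),(472.5,186,27,11.8,5)],step=4)"
```

```text
t 6.0 pos [466.8 182.3 183.3] yaw 8.0 tilt [-0.6  0.4] F [ 0.3 -0.4 -0. ] T [-0.04  0.03  0.04] w 49.4 g 0.0 q6 1.74
[5, 0.2, -0.1, 3.1, -0.2, 0.2, -1.3, 5, 0.3, 0, 3.1, -0.2, 0.2, -1.2, 5, 0.2, -0.1, 3.1, -0.1, 0.1, -1.3, 5, 0, 0, 3.2, 0, 0, 0, 5, 0, 0, 3.1, 0, 0, 0]
end [472.7 185.9  27.2] 5
```

>>> move_arm:
  series: [5,0.2,-0.1,3.1,-0.2,0.2,-1.3,5,0.3,0,3.1,-0.2,0.2,-1.2,5,0.2,-0.1,3.1,-0.1,0.1,-1.3,5,0,0,3.2,0,0,0,5,0,0,3.1,0,0,0]

```text
time: 6.62
tool_pos: [0.4731, 0.1849, 0.0264]
tcp_rot: [-3.125, -0.319, 0.001]
wrist_force: [-0.0, -0.7, 0.5]
width: 0.587
grip_force: 0.0
```

>>> move_arm:
  series: [5,0,0,0,0,0,0,0.5,0,0,0,0,0,0,0.5,0,0,0,0,0,0,0.5,0,0,0,0,0,0,0.5,0,0,0,0,0,0]
  grip_force: 60

```text
time: 7.25
tool_pos: [0.4743, 0.1871, 0.0292]
tcp_rot: [-3.124, -0.324, -0.004]
wrist_force: [-0.0, -3.9, 7.2]
width: 0.177
grip_force: 59.9
```

```bash
python3 -c "
from h import *
st()"
```

```text
t 7.25 pos [474.3 187.1  29.2] yaw 11.9 tilt [0.2 0.1] F [-0.  -3.9  7.2] T [-0.42  0.   -0.02] w 15.0 g 59.9 q6 1.69
```

```bash
python3 -c "
from h import *
plan([(474,187,100,11.8,.5),(540,31,100,-1.4,.5)],step=4.5)"
```

```text
[0.5, 0, 0, -3.5, 0, -0.1, 0, 0.5, 0, 0, -3.6, 0, -0.1, 0.1, 0.5, 0.8, 4.2, 0, 0, 0, 3.3, 0.5, 1.1, 4.1, 0, 0, 0, 3.3, 0.5, 1.3, 4, 0, 0, 0, 3.3]
[0.5, 1.5, 3.9, 0, 0, 0, 3.3]
end [540.3  31.4 100. ] 6
```

>>> move_arm:
  series: [0.5,0,0,-3.5,0,-0.1,0,0.5,0,0,-3.6,0,-0.1,0.1,0.5,0.8,4.2,0,0,0,3.3,0.5,1.1,4.1,0,0,0,3.3,0.5,1.3,4,0,0,0,3.3]

```text
time: 7.88
tool_pos: [0.5221, 0.0689, 0.0979]
tcp_rot: [-3.141, -0.049, 0.008]
wrist_force: [0.9, 0.3, -2.8]
width: 0.174
grip_force: 59.3
```

>>> move_arm:
  series: [0.5,1.5,3.9,0,0,0,3.3,0.5,0,0,0,0,0,0,0.5,0,0,0,0,0,0]

```text
time: 8.25
tool_pos: [0.5377, 0.0314, 0.0974]
tcp_rot: [-3.141, 0.041, 0.01]
wrist_force: [0.2, 0.2, -2.9]
width: 0.178
grip_force: 59.6
```

```bash
python3 - <<'E'
from h import *
st(); c=cal("wrist"); im=read_camera("wrist"); cv2.imwrite("pics/w3.png",im[:,:,::-1]); m=masks(im)
for col in ("yellow","red","white","green"):
  for a,ce,p in blobs(m[col],None,100)[:3]: print(col,a,ce.round(),"z.083",rect(p,.083,c),"z.062",rect(p,.062,c))
E
```

```text
t 8.25 pos [537.7  31.4  97.4] yaw -1.5 tilt [-0.3  0. ] F [ 0.2  0.2 -2.9] T [ 0.04  0.03 -0.02] w 15.1 g 59.6 q6 1.61
yellow 10063 [315. 208.] z.083 [547.6  31.6 135.5  63.6 178.4] z.062 [539.1  31.9 154.8  72.6 178.4]
red 5591 [ 38. 309.] z.083 [490.5 206.3 116.6  51.3 160.7] z.062 [473.8 231.5 133.2  58.6 160.7]
white 1666 [14. 29.] z.083 [649.5 170.4  28.7  14.  160.7] z.062 [655.5 190.4  32.7  16.1 160.7]
white 195 [373.  30.] z.083 [646.4   3.4  11.1   8.3  66.4] z.062 [ 6.519e+02 -4.000e-01  1.270e+01  9.500e+00  6.640e+01]
white 171 [502.  31.] z.083 [643.6 -58.5   9.    7.7  82.3] z.062 [648.7 -71.1  10.3   8.7  82.3]
green 7263 [316. 158.] z.083 [584.4  30.5  51.9  48.2  88.3] z.062 [581.1  30.6  59.3  55.   88.3]
green 1640 [ 19. 274.] z.083 [5.212e+02 2.138e+02 3.300e+01 2.950e+01 3.000e-01] z.062 [5.089e+02 2.400e+02 3.770e+01 3.370e+01 3.000e-01]
```

View pics/w3.png

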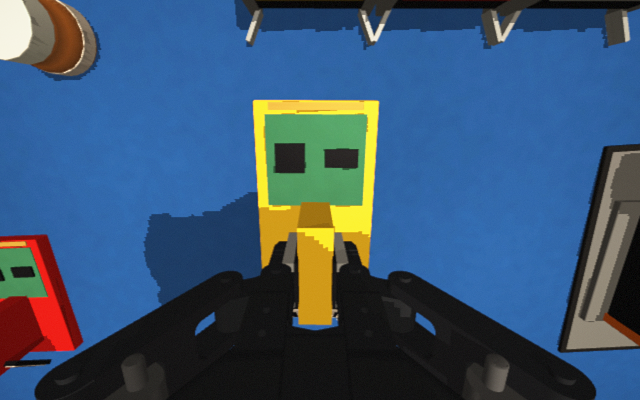

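Held yellow cassette centred at (316,160), square; dock guide apexes at (371,43) and (494,43), yellow's left flare tip at (250,42).

```bash
python3 - <<'E'
from h import *
c=cal("wrist"); print((ray([[248,42],[371,43],[494,44],[618,44]],.012,c)*1000).round(1))
ct=cal("top"); im=cv2.imread("pics/top0.png")
# flares in top image crop coords (300+u/4,145+v/4)
u=np.array([[40,125],[159,140],[281,152],[402,165]])/4+[300,145]
print((ray(u,.012,ct)*1000).round(1))
m=masks(im[:,:,::-1])
for col in("yellow","red","white"):
    a,ce,p=blobs(m[col],(310,140,405,180),40)[0]; print(col,(ray(ce,.062,ct)*1000).round(1))
# edges of cassette near front at z=.083
m=masks(cv2.imread("pics/w3.png")[:,:,::-1]); mm=m["yellow"]|m["green"]|m["orange"]
for v in(120,150,180,195):
    x=np.where(mm[v,240:400])[0]+240; print(v,x.min(),x.max(),(ray([[x.min(),v],[x.max()+1,v]],.082,c)*1000).round(1).tolist())
E
```

```text
[[ 658.8   76.6]
 [ 655.9  -10.2]
 [ 653.   -96.9]
 [ 650.8 -184.1]]
[[ 660.9   72.3]
 [ 656.5  -15. ]
 [ 654.6 -104.1]
 [ 651.8 -192.3]]
yellow [[712.4  30.3]]
red [[710.5 -59.4]]
white [[ 708.  -149.8]]
120 254 377 [[606.3, 61.9], [604.7, -2.0]]
150 256 375 [[590.9, 62.2], [589.3, -1.5]]
180 257 373 [[574.6, 63.1], [573.0, -1.0]]
195 258 372 [[566.1, 63.2], [564.5, -0.8]]
```

>>> move_arm:
  series: [0.5,0,-0.4,3.5,0,0,0.2,0.5,0,0,3.2,0,0,0,0.5,0,0,0.1,0,0,0,0.5,0,0,0,0,0,0]

```text
time: 8.8
tool_pos: [0.5378, 0.0361, 0.0298]
tcp_rot: [-3.141, 0.043, 0.009]
wrist_force: [-0.1, 0.5, -2.9]
width: 0.176
grip_force: 62.8
```

>>> move_arm:
  series: [0.5,2,0,0,0,0,0,0.5,2,0,0,0,0,0,0.5,1.5,0,0,0,0,0,0.5,1.5,0,0,0,0,0,0.5,0,0,0,0,0,0]

```text
time: 9.43
tool_pos: [0.6097, 0.0332, 0.03]
tcp_rot: [-3.141, 0.046, 0.005]
wrist_force: [0.2, -0.7, -3.2]
width: 0.179
grip_force: 62.8
```

```bash
python3 -c "
from h import *
st()"
```

```text
t 9.43 pos [609.7  33.2  30. ] yaw -1.7 tilt [-0.2  0. ] F [ 0.2 -0.7 -3.2] T [-0.02  0.01 -0.01] w 15.2 g 62.8 q6 1.61
```

>>> move_arm:
  series: [0.5,1,0,0.1,0,0,0,0.5,1,0,0,0,0,0,0.5,0.8,0,0,0,0,0,0.5,0.5,0,0,0,0,0,0.5,0.2,0,0,0,0,0]

```text
time: 10.05
tool_pos: [0.6437, 0.0321, 0.0284]
tcp_rot: [-3.141, 0.046, 0.007]
wrist_force: [0.0, 0.5, -3.7]
width: 0.177
grip_force: 62.9
```

>>> move_arm:
  series: [0.5,0.2,0,0,0,0,0,0.5,0.2,0,0,0,0,0,0.5,0,0,0,0,0,0]

```text
time: 10.42
tool_pos: [0.644, 0.032, 0.0281]
tcp_rot: [3.141, -0.045, -0.018]
wrist_force: [-9.9, 0.0, 4.7]
width: 0.174
grip_force: 64.0
```

```bash
python3 -c "
from h import *
st()"
```

```text
t 10.43 pos [644.   32.   28.1] yaw -1.6 tilt [-0.7 -0. ] F [-9.9  0.   4.7] T [0.04 1.18 0.18] w 14.8 g 64.0 q6 1.61
```

Fully home (−10 N at the stop). Release and go over red.

>>> move_arm:
  series: [4,0,0,0,0,0,0,4,0,0,0,0,0,0,4,0,0,0,0,0,0,5,0,0,-5,0,0,0,5,0,0,-6,0,0,0]

```text
time: 11.05
tool_pos: [0.6466, 0.032, 0.1377]
tcp_rot: [-3.141, 0.046, 0.013]
wrist_force: [1.0, -0.1, 0.3]
width: 0.584
grip_force: 0.0
```

```bash
python3 - <<'E'
from h import *
st(); im=read_camera("top"); c=cal("top"); m=masks(im)
for col in ("red","yellow"):
  for a,ce,p in blobs(m[col],(100,120,420,300),40): print(col,a,ce.round(1),rect(p,.012,c))
plan([(425,300,180,0.5,5)],step=5.8)
E
```

```text
t 11.05 pos [646.6  32.  137.7] yaw -1.7 tilt [-0.5  0. ] F [ 1.  -0.1  0.3] T [-0.01 -0.    0.03] w 49.7 g 0.0 q6 1.61
red 523 [221.9 246.6] [450.4 305.7 117.3  66.3   1. ]
red 230 [363.2 158.9] [725.5 -80.3  55.4  38.4   3.5]
red 56 [127.4 128.4] [765.8 622.2  54.6  15.7 123.4]
[5, -3.4, -3.7, -0.5, 0, -0.1, -0.3, 5, -3.3, -3.8, -0.4, 0, 0, -0.3, 5, -3.3, -3.7, -0.5, 0, -0.1, -0.3, 5, -3.3, -3.8, -0.4, 0, -0.1, -0.3, 5, -3.3, -3.8, -0.5, 0, 0, -0.3]
[5, -3.3, -3.8, -0.4, 0, -0.1, -0.4, 5, -3.2, -3.9, -0.5, 0, -0.1, -0.3]
end [425.3 300.1 180.4] 7
```

>>> move_arm:
  series: [5,-3.4,-3.7,-0.5,0,-0.1,-0.3,5,-3.3,-3.8,-0.4,0,0,-0.3,5,-3.3,-3.7,-0.5,0,-0.1,-0.3,5,-3.3,-3.8,-0.4,0,-0.1,-0.3,5,-3.3,-3.8,-0.5,0,0,-0.3]

```text
time: 11.72
tool_pos: [0.4849, 0.2243, 0.1631]
tcp_rot: [-3.141, 0.005, 0.013]
wrist_force: [1.4, 0.8, 1.1]
width: 0.586
grip_force: 0.0
```

>>> move_arm:
  series: [5,-3.3,-3.8,-0.4,0,-0.1,-0.4,5,-3.2,-3.9,-0.5,0,-0.1,-0.3,5,0,0,0,0,0,0,5,0,0,0,0,0,0]

```text
time: 12.22
tool_pos: [0.4209, 0.3, 0.1725]
tcp_rot: [-3.141, -0.016, 0.019]
wrist_force: [-0.8, 0.2, -0.2]
width: 0.587
grip_force: 0.0
```

```bash
python3 - <<'E'
from h import *
st(); c=cal("wrist"); im=read_camera("wrist"); cv2.imwrite("pics/w4.png",im[:,:,::-1]); m=masks(im)
for col in ("red","green"):
  for a,ce,p in blobs(m[col],None,100)[:3]: print(col,a,ce.round(),rect(p,.012,c))
E
```

```text
t 12.22 pos [420.9 300.  172.5] yaw 0.6 tilt [-0.7  0. ] F [-0.8  0.2 -0.2] T [ 0.    0.03 -0.01] w 49.9 g 0.0 q6 2.12
red 3930 [309. 166.] [451.6 307.7 118.6  65.5   0.8]
green 2607 [194.  58.] [540.9 418.7  53.5  49.4  77.8]
green 2112 [309. 126.] [479.4 307.9  52.4  47.7  90.6]
```

```bash
python3 -c "
from h import *
plan([(431,307,90,0.7,5),(431,307,28,0.7,5)],step=4)"
```

```text
[5, 0.4, -0.2, 2.7, 0, 0.2, -0.1, 5, 0.3, -0.3, 2.8, 0, 0.3, 0, 5, 0.4, -0.2, 2.7, 0, 0.2, -0.1, 5, 0, 0, 3.1, 0, 0, 0, 5, 0, 0, 3.1, 0, 0, 0]
end [431.4 306.7  28.3] 5
```

>>> move_arm:
  series: [5,0.4,-0.2,2.7,0,0.2,-0.1,5,0.3,-0.3,2.8,0,0.3,0,5,0.4,-0.2,2.7,0,0.2,-0.1,5,0,0,3.1,0,0,0,5,0,0,3.1,0,0,0]

```text
time: 12.9
tool_pos: [0.432, 0.3059, 0.0272]
tcp_rot: [-3.141, -0.016, 0.001]
wrist_force: [-0.0, -0.5, 0.5]
width: 0.584
grip_force: 0.0
```

>>> move_arm:
  series: [5,0,0,0,0,0,0,0.5,0,0,0,0,0,0,0.5,0,0,0,0,0,0,0.5,0,0,0,0,0,0,0.5,0,0,0,0,0,0]
  grip_force: 60

```text
time: 13.52
tool_pos: [0.4323, 0.3079, 0.0301]
tcp_rot: [-3.14, -0.021, -0.004]
wrist_force: [1.6, -1.7, 7.2]
width: 0.177
grip_force: 59.7
```

```bash
python3 -c "
from h import *
st()
plan([(431,307,105,0.7,.5),(540,-55,105,-1.7,.5)],step=4.5)"
```

```text
t 13.53 pos [432.3 307.9  30.1] yaw 0.8 tilt [0.1 0.1] F [ 1.6 -1.7  7.2] T [-0.35 -0.14  0.04] w 15.0 g 59.7 q6 2.13
[0.5, -0.1, 0, -3.7, -0.1, -0.1, 0, 0.5, 0, 0.1, -3.8, 0, 0, 0.1, 0.5, 1.2, 4, 0, 0, 0, 0.3, 0.5, 1.1, 4.1, 0, 0, 0, 0.2, 0.5, 1.2, 4, 0, 0, 0, 0.3]
[0.5, 1.3, 4, 0, 0, 0, 0.2, 0.5, 1.2, 4, 0, 0, 0, 0.3, 0.5, 1.2, 4, 0, 0, 0, 0.3, 0.5, 1.3, 4, 0, 0, 0, 0.2, 0.5, 1.3, 4, 0, 0, 0, 0.3]
[0.5, 1.3, 4, 0, 0, 0, 0.3]
end [539.8 -54.9 105.1] 11
```

>>> move_arm:
  series: [0.5,-0.1,0,-3.7,-0.1,-0.1,0,0.5,0,0.1,-3.8,0,0,0.1,0.5,1.2,4,0,0,0,0.3,0.5,1.1,4.1,0,0,0,0.2,0.5,1.2,4,0,0,0,0.3]

```text
time: 14.15
tool_pos: [0.4649, 0.1844, 0.103]
tcp_rot: [3.14, -0.003, -0.006]
wrist_force: [0.8, -0.1, -1.7]
width: 0.173
grip_force: 59.1
```

>>> move_arm:
  series: [0.5,1.3,4,0,0,0,0.2,0.5,1.2,4,0,0,0,0.3,0.5,1.2,4,0,0,0,0.3,0.5,1.3,4,0,0,0,0.2,0.5,1.3,4,0,0,0,0.3]

```text
time: 14.78
tool_pos: [0.5258, -0.0163, 0.103]
tcp_rot: [3.14, -0.04, -0.006]
wrist_force: [1.6, 0.4, -3.0]
width: 0.176
grip_force: 59.1
```

>>> move_arm:
  series: [0.5,1.3,4,0,0,0,0.3,0.5,0,0,0,0,0,0,0.5,0,0,0,0,0,0]

```text
time: 15.15
tool_pos: [0.5373, -0.0552, 0.1028]
tcp_rot: [3.141, -0.049, -0.007]
wrist_force: [1.3, 0.4, -3.2]
width: 0.177
grip_force: 59.4
```

```bash
python3 - <<'E'
from h import *
st(); c=cal("wrist"); im=read_camera("wrist"); m=masks(im); z=read_state()["tool_pos"][2]-.030
for col in ("green",):
  for a,ce,p in blobs(m[col],None,100)[:3]: print(col,a,ce.round(),rect(p,.012+z,c))
mm=m["red"]|m["green"]
for v in(120,150,180,195):
    x=np.where(mm[v,240:400])[0]+240; print(v,(ray([[x.min(),v],[x.max()+1,v]],.012+z,c)*1000).round(1).tolist())
E
```

```text
t 15.15 pos [537.3 -55.2 102.8] yaw -1.8 tilt [-0.3 -0. ] F [ 1.3  0.4 -3.2] T [0.06 0.08 0.  ] w 15.0 g 59.4 q6 1.46
green 7213 [316. 157.] [584.1 -56.4  53.1  49.1  88.2]
green 740 [207.  24.] [650.8  -3.9  22.6   8.5  88.2]
120 [[606.2, -24.9], [604.1, -89.5]]
150 [[590.5, -24.6], [588.5, -88.9]]
180 [[573.9, -24.2], [571.9, -88.8]]
195 [[565.3, -23.4], [563.2, -88.5]]
```

>>> move_arm:
  series: [0.5,0,0,3.5,0,0,0,0.5,0,0,3.6,0,0,0,0.5,0,0,0.2,0,0,0,0.5,0,0,0,0,0,0]

```text
time: 15.7
tool_pos: [0.5374, -0.0547, 0.0304]
tcp_rot: [3.14, -0.046, -0.006]
wrist_force: [0.1, 0.6, -2.2]
width: 0.177
grip_force: 62.4
```

>>> move_arm:
  series: [0.5,2,0,0,0,0,0,0.5,2,0,0,0,0,0,0.5,1.5,0,0,0,0,0,0.5,1.5,0,0,0,0,0,0.5,0,0,0,0,0,0]

```text
time: 16.32
tool_pos: [0.6094, -0.0578, 0.0307]
tcp_rot: [3.14, -0.048, -0.002]
wrist_force: [-0.5, 0.6, -1.9]
width: 0.176
grip_force: 62.4
```

```bash
python3 -c "
from h import *
st()"
```

```text
t 16.32 pos [609.4 -57.8  30.7] yaw -1.7 tilt [-0.1 -0.1] F [-0.5  0.6 -1.9] T [-0.02  0.02 -0.03] w 15.0 g 62.4 q6 1.47
```

>>> move_arm:
  series: [0.5,1,0,0.1,0,0,0,0.5,1,0,0,0,0,0,0.5,0.8,0,0,0,0,0,0.5,0.4,0,0,0,0,0,0.5,0.2,0,0,0,0,0]

```text
time: 16.95
tool_pos: [0.6406, -0.0589, 0.0288]
tcp_rot: [3.14, -0.048, -0.01]
wrist_force: [-7.6, -0.5, 4.0]
width: 0.178
grip_force: 63.3
```

>>> move_arm:
  series: [0.5,0.2,0,0,0,0,0,0.5,0.2,0,0,0,0,0,0.5,0,0,0,0,0,0]

```text
time: 17.32
tool_pos: [0.6408, -0.059, 0.0291]
tcp_rot: [3.14, -0.047, -0.022]
wrist_force: [-16.6, -0.9, 11.3]
width: 0.177
grip_force: 64.5
```

```bash
python3 -c "
from h import *
st()"
```

```text
t 17.32 pos [640.8 -59.   29.1] yaw -1.7 tilt [-0.8 -0.1] F [-16.6  -0.9  11.3] T [0.03 2.06 0.18] w 15.0 g 64.5 q6 1.47
```

>>> move_arm:
  series: [4,0,0,0,0,0,0,4,0,0,0,0,0,0,4,0,0,0,0,0,0,5,0,0,-5,0,0,0,5,0,0,-6,0,0,0]

```text
time: 17.95
tool_pos: [0.6451, -0.0587, 0.1382]
tcp_rot: [3.14, -0.048, -0.01]
wrist_force: [1.5, 0.7, 0.8]
width: 0.586
grip_force: 0.0
```

```bash
python3 -c "
from h import *
st()
plan([(495,428,190,168,5)],step=5.8,astep=10)"
```

```text
t 17.95 pos [645.1 -58.7 138.2] yaw -1.8 tilt [-0.4 -0. ] F [1.5 0.7 0.8] T [ 0.   -0.   -0.06] w 49.8 g 0.0 q6 1.47
[5, -1, -2.8, -0.3, 0, 0, -10, 5, -0.4, -3, -0.3, -0.1, 0, -10, 5, 0, -3, -0.3, 0, 0, -10, 5, 0.6, -2.9, -0.3, 0, 0, -9.9, 5, 1.1, -2.8, -0.3, -0.1, 0, -10]
[5, 1.5, -2.6, -0.3, 0, 0, -10, 5, 2, -2.3, -0.3, -0.1, 0, -10, 5, 2.3, -1.8, -0.4, 0, 0.1, -10, 5, 2.6, -1.5, -0.3, 0, 0, -10, 5, 2.9, -1, -0.3, -0.1, 0, -10]
[5, 2.9, -0.4, -0.3, 0, 0, -9.9, 5, 3, 0, -0.3, 0, 0, -10, 5, 3, 0.6, -0.3, 0, 0, -10, 5, 2.8, 1, -0.3, -0.1, 0, -10, 5, 2.5, 1.6, -0.3, 0, 0, -10]
[5, 2.3, 1.9, -0.3, -0.1, 0, -10, 5, 1.9, 2.3, -0.3, 0, 0, -10]
end [494.6 427.6 189.5] 17
```

>>> move_arm:
  series: [5,-1,-2.8,-0.3,0,0,-10,5,-0.4,-3,-0.3,-0.1,0,-10,5,0,-3,-0.3,0,0,-10,5,0.6,-2.9,-0.3,0,0,-9.9,5,1.1,-2.8,-0.3,-0.1,0,-10]

```text
time: 18.58
tool_pos: [0.6026, 0.0852, 0.1542]
tcp_rot: [2.861, 1.288, -0.003]
wrist_force: [0.4, -0.2, 0.3]
width: 0.584
grip_force: 0.0
```

>>> move_arm:
  series: [5,1.5,-2.6,-0.3,0,0,-10,5,2,-2.3,-0.3,-0.1,0,-10,5,2.3,-1.8,-0.4,0,0.1,-10,5,2.6,-1.5,-0.3,0,0,-10,5,2.9,-1,-0.3,-0.1,0,-10]

```text
time: 19.2
tool_pos: [0.5577, 0.2289, 0.1696]
tcp_rot: [2.048, 2.376, -0.0]
wrist_force: [-0.6, -0.2, -0.5]
width: 0.585
grip_force: 0.0
```

>>> move_arm:
  series: [5,2.9,-0.4,-0.3,0,0,-9.9,5,3,0,-0.3,0,0,-10,5,3,0.6,-0.3,0,0,-10,5,2.8,1,-0.3,-0.1,0,-10,5,2.5,1.6,-0.3,0,0,-10]

```text
time: 19.82
tool_pos: [0.514, 0.3719, 0.184]
tcp_rot: [0.855, 3.018, -0.001]
wrist_force: [0.5, -1.2, 0.1]
width: 0.585
grip_force: 0.0
```

>>> move_arm:
  series: [5,2.3,1.9,-0.3,-0.1,0,-10,5,1.9,2.3,-0.3,0,0,-10,5,0,0,0,0,0,0,5,0,0,0,0,0,0]

```text
time: 20.32
tool_pos: [0.4958, 0.4271, 0.1894]
tcp_rot: [0.329, 3.119, -0.001]
wrist_force: [0.3, 0.2, -0.3]
width: 0.587
grip_force: 0.0
```

```bash
python3 - <<'E'
from h import *
st(); c=cal("wrist"); im=read_camera("wrist"); cv2.imwrite("pics/w5.png",im[:,:,::-1]); m=masks(im)
for col in ("green","white"):
  for a,ce,p in blobs(m[col],None,100)[:3]: print(col,a,ce.round(),rect(p,.012,c))
E
```

```text
t 20.32 pos [495.8 427.1 189.4] yaw 168.0 tilt [ 0.3 -0.1] F [ 0.3  0.2 -0.3] T [-0.02  0.   -0.02] w 49.9 g 0.0 q6 -0.68
green 1214 [315. 220.] [540.  419.2  52.7  48.4  77.9]
green 144 [ 13. 368.] [670.4 -52.8  34.4  15.2  88.4]
white 3629 [316. 185.] [512.9 425.  119.8  66.6 167.9]
white 935 [358. 301.] [660.1 448.8  99.4  29.5   3. ]
white 725 [634. 372.] [858.3 813.1 129.8  21.2   6.3]
```

View pics/w5.png

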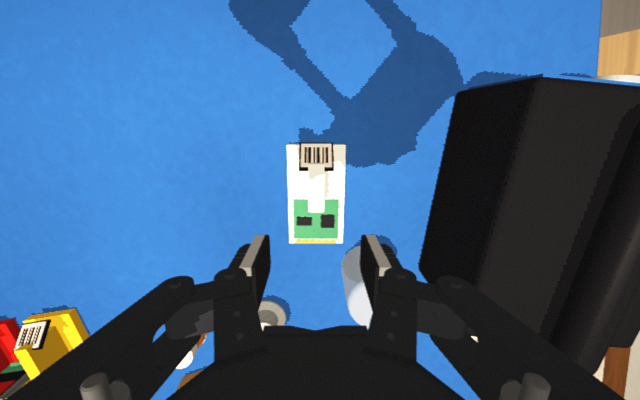

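White at (316,190) px, origin (513,425), yaw −12.1°.

```bash
python3 -c "
from h import *
plan([(494,429,90,167.9,5),(494,429,28,167.9,5)],step=4)"
```

```text
[5, 0.1, 0.1, 3.3, 0, 0.1, 0, 5, 0.1, 0, 3.3, 0, 0.1, 0, 5, 0.1, 0.1, 3.3, 0, 0.1, 0, 5, 0, 0, 3.1, 0, 0, 0, 5, 0, 0, 3.1, 0, 0, 0]
end [493.6 429.2  28.3] 5
```

>>> move_arm:
  series: [5,0.1,0.1,3.3,0,0.1,0,5,0.1,0,3.3,0,0.1,0,5,0.1,0.1,3.3,0,0.1,0,5,0,0,3.1,0,0,0,5,0,0,3.1,0,0,0]

```text
time: 21.0
tool_pos: [0.494, 0.4288, 0.0276]
tcp_rot: [-0.331, -3.124, -0.0]
wrist_force: [0.4, 0.7, -0.3]
width: 0.586
grip_force: 0.0
```

>>> move_arm:
  series: [5,0,0,0,0,0,0,0.5,0,0,0,0,0,0,0.5,0,0,0,0,0,0,0.5,0,0,0,0,0,0,0.5,0,0,0,0,0,0]
  grip_force: 60

```text
time: 21.62
tool_pos: [0.495, 0.431, 0.0309]
tcp_rot: [0.327, 3.122, 0.005]
wrist_force: [0.7, -1.4, 6.2]
width: 0.173
grip_force: 59.7
```

```bash
python3 -c "
from h import *
st()
plan([(494,429,105,168,.5),(535,-144,105,178.3,.5)],step=5)"
```

```text
t 21.62 pos [495.  431.   30.9] yaw 168.0 tilt [0.2 0.1] F [ 0.7 -1.4  6.2] T [-0.3  -0.02 -0.01] w 14.7 g 59.7 q6 -0.68
[0.5, 0, -0.1, -3.7, 0.1, 0.1, 0, 0.5, 0, -0.1, -3.7, 0.1, 0, 0, 0.5, -1.3, -4.6, 0, 0, 0, -0.9, 0.5, -1.3, -4.6, 0, 0, 0, -0.8, 0.5, -1.1, -4.7, 0, 0, 0, -0.9]
[0.5, -1.2, -4.6, 0, 0, 0, -0.8, 0.5, -1, -4.7, 0, 0, 0, -0.9, 0.5, -1, -4.7, 0, 0, 0, -0.8, 0.5, -0.9, -4.7, 0, 0, 0, -0.9, 0.5, -0.8, -4.7, 0, 0, 0, -0.8]
[0.5, -0.8, -4.7, 0, 0, 0, -0.9, 0.5, -0.7, -4.7, 0, 0, 0, -0.8, 0.5, -0.6, -4.8, 0, 0, 0, -0.9, 0.5, -0.5, -4.7, 0, 0, 0, -0.9]
end [ 534.6 -143.5  105.1] 14
```

>>> move_arm:
  series: [0.5,0,-0.1,-3.7,0.1,0.1,0,0.5,0,-0.1,-3.7,0.1,0,0,0.5,-1.3,-4.6,0,0,0,-0.9,0.5,-1.3,-4.6,0,0,0,-0.8,0.5,-1.1,-4.7,0,0,0,-0.9]

```text
time: 22.25
tool_pos: [0.5021, 0.2832, 0.1027]
tcp_rot: [-0.254, -3.128, 0.005]
wrist_force: [0.2, 0.5, -1.7]
width: 0.179
grip_force: 59.1
```

>>> move_arm:
  series: [0.5,-1.2,-4.6,0,0,0,-0.8,0.5,-1,-4.7,0,0,0,-0.9,0.5,-1,-4.7,0,0,0,-0.8,0.5,-0.9,-4.7,0,0,0,-0.9,0.5,-0.8,-4.7,0,0,0,-0.8]

```text
time: 22.88
tool_pos: [0.5194, 0.0446, 0.1033]
tcp_rot: [-0.14, -3.135, 0.004]
wrist_force: [-0.3, 0.1, -1.3]
width: 0.178
grip_force: 59.1
```

>>> move_arm:
  series: [0.5,-0.8,-4.7,0,0,0,-0.9,0.5,-0.7,-4.7,0,0,0,-0.8,0.5,-0.6,-4.8,0,0,0,-0.9,0.5,-0.5,-4.7,0,0,0,-0.9,0.5,0,0,0,0,0,0]

```text
time: 23.5
tool_pos: [0.5331, -0.1472, 0.104]
tcp_rot: [-0.052, -3.139, 0.005]
wrist_force: [-0.1, 0.0, -2.8]
width: 0.175
grip_force: 59.4
```

>>> move_arm:
  series: [0.5,0,0,0,0,0,0]

```text
time: 23.62
tool_pos: [0.5325, -0.144, 0.1035]
tcp_rot: [-0.047, -3.137, 0.003]
wrist_force: [0.6, 0.3, -2.1]
width: 0.179
grip_force: 59.4
```

```bash
python3 - <<'E'
from h import *
st(); c=cal("wrist"); im=read_camera("wrist"); cv2.imwrite("pics/w6.png",im[:,:,::-1])
ct=cal("top"); t=read_camera("top"); z=.074
for a,ce,p in blobs(masks(t)["green"],(300,130,500,260),15)[:3]: print(a,ce,rect(p,.012+z,ct))
E
```

```text
t 23.62 pos [ 532.5 -144.   103.5] yaw 178.3 tilt [-0.2 -0.1] F [ 0.6  0.3 -2.1] T [-0.04  0.04 -0.02] w 15.2 g 59.4 q6 -1.85
2637 [409.72468714 196.15092909] [ 592.3 -207.9  171.9  165.3  162.6]
1193 [391.21290863 247.54400671] [ 478.3 -174.8  200.6   88.5   94.5]
213 [429.23943662 230.5258216 ] [ 518.  -262.4   65.1   24.6  170.7]
```

View pics/w6.png

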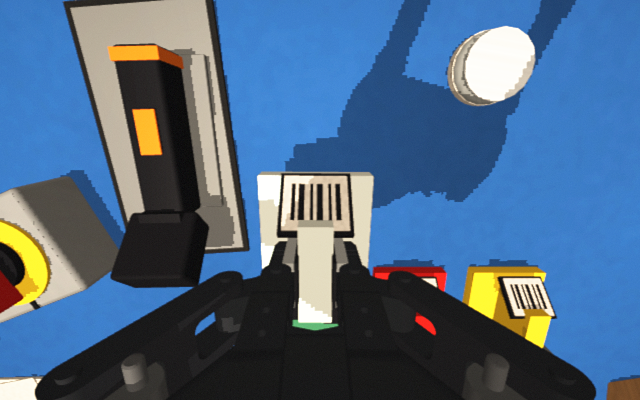

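White cassette hangs square with its label at (316,203); the path to its dock is clear. Lower and insert.

>>> move_arm:
  series: [0.5,0,-0.2,3.5,0,0,0,0.5,0,0,3.6,0,0,0,0.5,0,0,0.2,0,0,0,0.5,0,0,0,0,0,0]

```text
time: 24.22
tool_pos: [0.5326, -0.1454, 0.0309]
tcp_rot: [-0.043, -3.137, 0.003]
wrist_force: [0.4, 0.5, -1.5]
width: 0.177
grip_force: 62.7
```

>>> move_arm:
  series: [0.5,-2,0,0,0,0,0,0.5,-2,0,0,0,0,0,0.5,-1.5,0,0,0,0,0,0.5,-1.5,0,0,0,0,0,0.5,0,0,0,0,0,0]

```text
time: 24.85
tool_pos: [0.6043, -0.1481, 0.031]
tcp_rot: [-0.044, -3.14, 0.004]
wrist_force: [0.7, 1.7, -1.5]
width: 0.177
grip_force: 62.6
```

```bash
python3 -c "
from h import *
st()"
```

```text
t 24.85 pos [ 604.3 -148.1   31. ] yaw 178.4 tilt [-0.1 -0.1] F [ 0.7  1.7 -1.5] T [ 0.39 -0.21  0.19] w 15.1 g 62.6 q6 -1.82
```

>>> move_arm:
  series: [0.5,-1,0,0.1,0,0,0,0.5,-1,0,0,0,0,0,0.5,-0.8,0,0,0,0,0,0.5,-0.5,0,0,0,0,0,0.5,-0.2,0,0,0,0,0]

```text
time: 25.48
tool_pos: [0.6376, -0.1491, 0.0294]
tcp_rot: [-0.045, -3.137, 0.003]
wrist_force: [-7.2, 3.7, 3.6]
width: 0.175
grip_force: 63.5
```

>>> move_arm:
  series: [0.5,-0.2,0,0,0,0,0,0.5,-0.2,0,0,0,0,0,0.5,0,0,0,0,0,0]

```text
time: 25.85
tool_pos: [0.6377, -0.1492, 0.0296]
tcp_rot: [-0.045, -3.129, 0.002]
wrist_force: [-16.3, 4.6, 11.0]
width: 0.175
grip_force: 64.7
```

```bash
python3 -c "
from h import *
st()"
```

```text
t 25.85 pos [ 637.7 -149.2   29.6] yaw 178.4 tilt [-0.7 -0.1] F [-16.3   4.6  11. ] T [0.81 1.89 0.21] w 14.9 g 64.7 q6 -1.8
```

>>> move_arm:
  series: [4,0,0,0,0,0,0,4,0,0,0,0,0,0,4,0,0,0,0,0,0,6,0,0,-5,0,0,0,6,0,0,-6,0,0,0]

```text
time: 26.48
tool_pos: [0.6411, -0.1493, 0.1388]
tcp_rot: [-0.046, -3.135, 0.003]
wrist_force: [1.2, -0.2, -0.3]
width: 0.702
grip_force: 0.0
```

```bash
python3 -c "
from h import *
st()
plan([(430,-262,220,2,6)],step=5.8,astep=10.2)"
```

```text
t 26.48 pos [ 641.1 -149.3  138.8] yaw 178.3 tilt [-0.4 -0.1] F [ 1.2 -0.2 -0.3] T [ 0.02  0.01 -0.03] w 59.7 g 0.0 q6 -1.8
[6, 1.2, -0.7, -0.4, 0, 0, 9.8, 6, 1, -0.8, -0.5, -0.1, 0, 9.8, 6, 0.9, -1, -0.4, 0, 0, 9.8, 6, 0.6, -1.1, -0.5, 0, 0, 9.8, 6, 0.5, -1.3, -0.4, 0, 0, 9.8]
[6, 0.3, -1.3, -0.5, -0.1, 0.1, 9.8, 6, 0, -1.3, -0.4, 0, 0, 9.8, 6, -0.2, -1.3, -0.5, 0, 0, 9.8, 6, -0.4, -1.3, -0.4, -0.1, 0, 9.8, 6, -0.6, -1.2, -0.5, 0, 0, 9.8]
[6, -0.8, -1, -0.4, 0, 0, 9.8, 6, -1, -0.9, -0.4, -0.1, 0, 9.8, 6, -1.2, -0.7, -0.5, 0, 0, 9.7, 6, -1.2, -0.6, -0.4, 0, 0, 9.8, 6, -1.3, -0.3, -0.5, -0.1, 0, 9.8]
[6, -1.3, -0.1, -0.4, 0, 0, 9.8, 6, -1.3, 0.2, -0.5, 0, 0.1, 9.8, 6, -1.3, 0.4, -0.4, 0, 0, 9.8]
end [ 430.  -262.3  219.5] 18
```

>>> move_arm:
  series: [6,1.2,-0.7,-0.4,0,0,9.8,6,1,-0.8,-0.5,-0.1,0,9.8,6,0.9,-1,-0.4,0,0,9.8,6,0.6,-1.1,-0.5,0,0,9.8,6,0.5,-1.3,-0.4,0,0,9.8]

```text
time: 27.1
tool_pos: [0.5838, -0.1814, 0.1623]
tcp_rot: [-1.352, -2.835, 0.003]
wrist_force: [0.6, -0.4, -0.6]
width: 0.699
grip_force: 0.0
```

>>> move_arm:
  series: [6,0.3,-1.3,-0.5,-0.1,0.1,9.8,6,0,-1.3,-0.4,0,0,9.8,6,-0.2,-1.3,-0.5,0,0,9.8,6,-0.4,-1.3,-0.4,-0.1,0,9.8,6,-0.6,-1.2,-0.5,0,0,9.8]

```text
time: 27.72
tool_pos: [0.5246, -0.2122, 0.1852]
tcp_rot: [-2.406, -2.019, -0.002]
wrist_force: [-0.3, -0.8, -0.3]
width: 0.702
grip_force: 0.0
```

>>> move_arm:
  series: [6,-0.8,-1,-0.4,0,0,9.8,6,-1,-0.9,-0.4,-0.1,0,9.8,6,-1.2,-0.7,-0.5,0,0,9.7,6,-1.2,-0.6,-0.4,0,0,9.8,6,-1.3,-0.3,-0.5,-0.1,0,9.8]

```text
time: 28.35
tool_pos: [0.4656, -0.2438, 0.2071]
tcp_rot: [3.025, 0.842, 0.004]
wrist_force: [-0.4, -0.6, -0.4]
width: 0.696
grip_force: 0.0
```

>>> move_arm:
  series: [6,-1.3,-0.1,-0.4,0,0,9.8,6,-1.3,0.2,-0.5,0,0.1,9.8,6,-1.3,0.4,-0.4,0,0,9.8,6,0,0,0,0,0,0,6,0,0,0,0,0,0]

```text
time: 28.98
tool_pos: [0.4312, -0.2625, 0.2198]
tcp_rot: [3.141, 0.06, 0.007]
wrist_force: [0.6, 0.3, -0.3]
width: 0.702
grip_force: 0.0
```

```bash
python3 - <<'E'
from h import *
st(); c=cal("wrist"); im=read_camera("wrist"); cv2.imwrite("pics/w7.png",im[:,:,::-1]); m=masks(im)
for a,ce,p in blobs(m["orange"],None,60)[:3]: print("or",a,ce.round(),"z44",rect(p,.044,c),"z25",rect(p,.025,c))
E
```

```text
t 28.98 pos [ 431.2 -262.5  219.8] yaw 2.2 tilt [ 0.3 -0. ] F [ 0.6  0.3 -0.3] T [-0.06  0.02  0.04] w 59.7 g 0.0 q6 0.93
or 157 [308. 192.] z44 [ 418.4 -254.8   31.1    8.7   89.7] z25 [ 413.5 -254.5   33.1    9.3   89.7]
or 107 [311. 150.] z44 [ 466.6 -256.    30.8   15.3    1.6] z25 [ 464.5 -255.8   32.6   16.3    1.6]
or 78 [634. 312.] z44 [ 272.5 -682.8   18.8   13.3  109.7] z25 [ 258.5 -708.8   19.9   14.1  109.7]
```

View pics/w7.png

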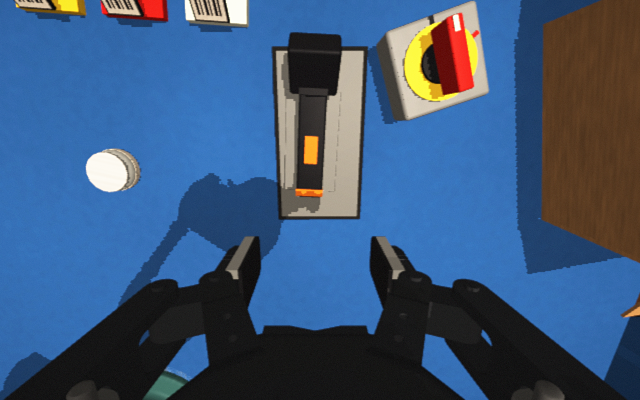

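```bash
python3 -c "
from h import *
c=cal('wrist'); print('head top',(ray([[290,34],[341,38]],.078,c)*1000).round(1))
t=read_camera('top'); ct=cal('top')
for a,ce,p in blobs(masks(t)['red'],(440,190,500,250),30)[:1]: print(rect(p,.093,ct))
plan([(479,-255.6,100,-0.7,6),(479,-255.6,24,-0.7,6)],step=4)"
```

```text
head top [[ 571.3 -234.3]
 [ 569.8 -279.6]]
[6, 1.2, -0.1, 3, 0, -0.1, 0.7, 6, 1.2, -0.2, 3, 0, 0, 0.7, 6, 1.2, -0.1, 3, 0, -0.1, 0.7, 6, 1.2, -0.2, 3, 0, 0, 0.8, 6, 0, 0, 3.8, 0, 0, 0]
[6, 0, 0, 3.8, 0, 0, 0]
end [ 479.4 -255.3   23.7] 6
```

Wrist view: scanner lies along the pad with its nose at (315,45) and orange tail at (308,192), straight in the gripper's plane.

>>> move_arm:
  series: [6,1.2,-0.1,3,0,-0.1,0.7,6,1.2,-0.2,3,0,0,0.7,6,1.2,-0.1,3,0,-0.1,0.7,6,1.2,-0.2,3,0,0,0.8,6,0,0,3.8,0,0,0]

```text
time: 29.7
tool_pos: [0.481, -0.2556, 0.0614]
tcp_rot: [3.14, -0.02, 0.005]
wrist_force: [-0.1, 0.5, -0.0]
width: 0.704
grip_force: 0.0
```

>>> move_arm:
  series: [6,0,0,3.8,0,0,0,6,0,0,0,0,0,0,6,0,0,0,0,0,0]

```text
time: 30.08
tool_pos: [0.4799, -0.2558, 0.0247]
tcp_rot: [3.141, -0.022, 0.002]
wrist_force: [-0.6, -0.8, 0.2]
width: 0.705
grip_force: 0.0
```

>>> move_arm:
  series: [2,0,0,0,0,0,0,2,0,0,0,0,0,0,2,0,0,0,0,0,0,2,0,0,0,0,0,0,2,0,0,0,0,0,0]
  grip_force: 80

```text
time: 30.7
tool_pos: [0.4807, -0.2566, 0.026]
tcp_rot: [3.14, -0.024, 0.006]
wrist_force: [0.3, 0.9, 6.6]
width: 0.339
grip_force: 80.8
```

```bash
python3 -c "
from h import *
st()"
```

```text
t 30.7 pos [ 480.7 -256.6   26. ] yaw -0.9 tilt [ 0.2 -0.1] F [0.3 0.9 6.6] T [0.08 0.07 0.03] w 28.8 g 80.8 q6 1.05
```

```bash
python3 -c "
from h import *
plan([(480.5,-256.5,116,-0.9,2),(470,-54,116,-1.7,2)],step=4.5)"
```

```text
[2, 0, 0, -4.5, 0.1, -0.1, 0, 2, 0, 0, -4.5, 0, -0.1, 0, 2, -0.3, -4, 0, 0, 0, 0.2, 2, -0.3, -4.1, 0, 0, 0, 0.1, 2, -0.2, -4, 0, 0, 0, 0.2]
[2, -0.3, -4.1, 0, 0, 0, 0.2, 2, -0.4, -4, 0, 0, 0, 0.1]
end [469.6 -54.2 116. ] 7
```

>>> move_arm:
  series: [2,0,0,-4.5,0.1,-0.1,0,2,0,0,-4.5,0,-0.1,0,2,-0.3,-4,0,0,0,0.2,2,-0.3,-4.1,0,0,0,0.1,2,-0.2,-4,0,0,0,0.2]

```text
time: 31.32
tool_pos: [0.4727, -0.1334, 0.1144]
tcp_rot: [-3.14, 0.039, 0.004]
wrist_force: [0.6, 0.1, -1.3]
width: 0.332
grip_force: 79.7
```

>>> move_arm:
  series: [2,-0.3,-4.1,0,0,0,0.2,2,-0.4,-4,0,0,0,0.1,2,0,0,0,0,0,0,2,0,0,0,0,0,0]

```text
time: 31.82
tool_pos: [0.4683, -0.0535, 0.1144]
tcp_rot: [-3.14, 0.044, 0.004]
wrist_force: [0.1, 0.4, -1.4]
width: 0.336
grip_force: 79.7
```

```bash
python3 - <<'E'
from h import *
st(); c=cal("wrist"); im=read_camera("wrist"); cv2.imwrite("pics/w8.png",im[:,:,::-1])
E
```

```text
t 31.82 pos [468.3 -53.5 114.4] yaw -1.6 tilt [-0.1  0.1] F [ 0.1  0.4 -1.4] T [-0.01  0.02  0.01] w 28.6 g 79.7 q6 1.43
```

View pics/w8.png

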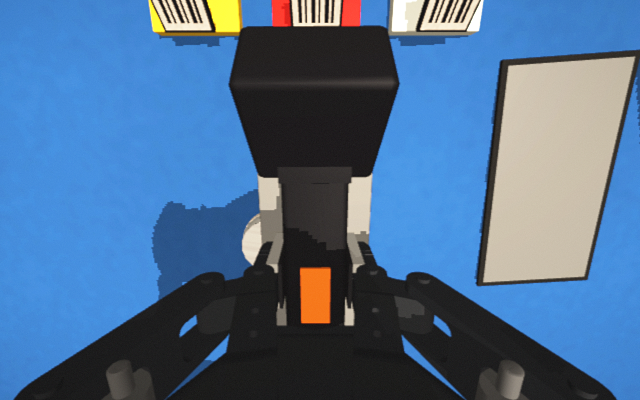

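Scanner held square (head centred at col 315); red label just ahead at col 317, yellow and white either side.

```bash
python3 - <<'E'
from h import *
c=cal("wrist")
print("head start (exp orig+37)",ray([[316,180]],.132,c)*1000)
print("slab rear corners",(ray([[152,33],[241,35],[274,32],[361,33],[390,33],[481,31]],.012,c)*1000).round(1).tolist())
print("label bottom",(ray([[166,26],[215,33],[291,26],[342,25],[418,30],[473,27]],.026,c)*1000).round(1).tolist())
E
```

```text
head start (exp orig+37) [[511.89454702 -55.34930818]]
slab rear corners [[602.4, 66.1], [599.0, -1.1], [600.3, -26.2], [597.6, -91.8], [597.0, -113.7], [596.3, -182.0]]
label bottom [[602.6, 48.1], [597.2, 14.0], [600.0, -40.3], [599.5, -76.2], [594.8, -130.0], [595.5, -168.6]]
```

>>> move_arm:
  series: [2,0.1,0.1,1.9,0,0,0.1,2,0.1,0,1.9,0,0,0,2,0,0,0,0,0,0,2,0,0,0,0,0,0,2,0,0,0,0,0,0]

```text
time: 32.5
tool_pos: [0.471, -0.0548, 0.0772]
tcp_rot: [-3.14, 0.049, 0.002]
wrist_force: [0.4, -0.1, -1.8]
width: 0.335
grip_force: 79.7
```

```bash
python3 - <<'E'
from h import *
st()
p,r=pose(); c=cal("scene"); im=read_camera("scene")
w=p+r.apply([.0075+.076,0,.022-.035]); d=r.apply([.7071,0,.7071])
L=np.array([607.2,-58.6,36])/1000; v=L-w; print("ahead",v@d,"y",v@r.apply([0,1,0]),"perp",v@np.cross(d,r.apply([0,1,0])))
cv2.imwrite("pics/s2.png",cv2.resize(im[130:290,220:420][:,:,::-1],None,fx=4,fy=3.75))
E
```

```text
t 32.5 pos [471.  -54.8  77.2] yaw -1.8 tilt [-0.1  0.1] F [ 0.4 -0.1 -1.8] T [-0.03 -0.01 -0.  ] w 28.5 g 79.7 q6 1.43
ahead 0.07554756182620515 y -0.00044872310604080775 perp 0.0008751020104638849
```

View pics/s2.png

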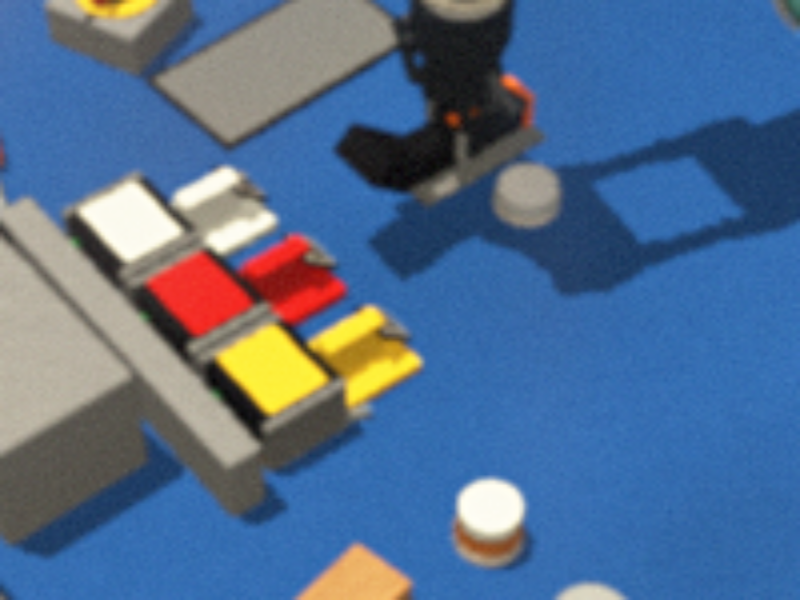

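Scene view: scanner level (head at (385,155), foot plate visible), all three cassettes home. Hold on red.

>>> move_arm:
  series: [2,0,0,0,0,0,0,2,0,0,0,0,0,0,2,0,0,0,0,0,0,2,0,0,0,0,0,0,2,0,0,0,0,0,0]

```text
time: 33.17
tool_pos: [0.4701, -0.0543, 0.0762]
tcp_rot: [-3.139, 0.048, 0.005]
wrist_force: [0.4, -0.3, -1.8]
width: 0.342
grip_force: 79.7
```

>>> move_arm:
  series: [2,0,0,0,0,0,0,2,0,0,0,0,0,0,2,0,0,0,0,0,0,2,0,0,0,0,0,0,2,0,0,0,0,0,0]

```text
time: 33.8
tool_pos: [0.4702, -0.0544, 0.0762]
tcp_rot: [-3.139, 0.048, 0.004]
wrist_force: [-0.5, -0.8, -1.7]
width: 0.336
grip_force: 79.7
```

```bash
python3 -c "
from h import *
st(); plan([(473.4,36.5,76,-1.7,2)],step=4)"
```

```text
t 33.8 pos [470.2 -54.4  76.2] yaw -1.8 tilt [-0.2  0.1] F [-0.5 -0.8 -1.7] T [-0.02  0.01 -0.01] w 28.6 g 79.7 q6 1.43
[2, 0, -3, 0, 0, 0.1, 0, 2, 0, -3.1, 0, -0.1, 0, 0, 2, 0, -3, 0, 0, 0.1, -0.1]
end [473.   36.6  76.3] 3
```

Move to yellow and hold.

>>> move_arm:
  series: [2,0,-3,0,0,0.1,0,2,0,-3.1,0,-0.1,0,0,2,0,-3,0,0,0.1,-0.1,2,0,0,0,0,0,0,2,0,0,0,0,0,0]

```text
time: 34.42
tool_pos: [0.4729, 0.0364, 0.0763]
tcp_rot: [3.141, -0.044, 0.001]
wrist_force: [0.2, -0.8, -2.2]
width: 0.337
grip_force: 79.9
```

>>> move_arm:
  series: [2,0,0,0,0,0,0,2,0,0,0,0,0,0,2,0,0,0,0,0,0,2,0,0,0,0,0,0,2,0,0,0,0,0,0]

```text
time: 35.05
tool_pos: [0.473, 0.0365, 0.0763]
tcp_rot: [3.141, -0.046, 0.001]
wrist_force: [0.2, 0.6, -1.3]
width: 0.339
grip_force: 79.9
```

>>> move_arm:
  series: [2,0,0,0,0,0,0,2,0,0,0,0,0,0,2,0,0,0,0,0,0,2,0,0,0,0,0,0,2,0,0,0,0,0,0]

```text
time: 35.67
tool_pos: [0.4729, 0.0366, 0.0763]
tcp_rot: [3.141, -0.046, 0.001]
wrist_force: [0.4, 0.1, -2.1]
width: 0.337
grip_force: 79.9
```

```bash
python3 -c "
from h import *
st(); c=cal('wrist'); im=read_camera('wrist'); cv2.imwrite('pics/w9.png',im[:,:,::-1])
for a,ce,p in blobs(masks(im)['orange'],(280,240,350,340),60)[:2]: print(a,ce)
o=cv2.imread('pics/w8.png')[:,:,::-1]
for a,ce,p in blobs(masks(o)['orange'],(280,240,350,340),60)[:2]: print(a,ce)
plan([(468,-144,76,-1.7,2)],step=4)"
```

```text
t 35.67 pos [472.9  36.6  76.3] yaw -1.7 tilt [ 0. -0.] F [ 0.4  0.1 -2.1] T [ 0.04 -0.04 -0.03] w 28.6 g 79.9 q6 1.62
1670 [315.08922156 294.47784431]
1674 [315.09737157 294.5125448 ]
[2, 0, 3.6, 0, 0, 0, 0, 2, 0, 3.6, 0, 0, 0, 0, 2, 0, 3.6, 0, 0, 0, 0, 2, 0, 3.7, 0, 0, 0, 0, 2, 0, 3.6, 0, 0, 0, 0]
end [ 467.7 -144.3   76.3] 5
```

No slip in the grip. White next.

>>> move_arm:
  series: [2,0,3.6,0,0,0,0,2,0,3.6,0,0,0,0,2,0,3.6,0,0,0,0,2,0,3.7,0,0,0,0,2,0,3.6,0,0,0,0]

```text
time: 36.35
tool_pos: [0.4676, -0.1456, 0.0764]
tcp_rot: [3.141, -0.046, 0.001]
wrist_force: [0.7, 0.6, -1.7]
width: 0.336
grip_force: 80.0
```

>>> move_arm:
  series: [2,0,0,0,0,0,0,2,0,0,0,0,0,0,2,0,0,0,0,0,0,2,0,0,0,0,0,0,2,0,0,0,0,0,0]

```text
time: 36.98
tool_pos: [0.4677, -0.1438, 0.0764]
tcp_rot: [3.141, -0.044, 0.001]
wrist_force: [-0.9, -0.4, -2.0]
width: 0.332
grip_force: 80.1
```

```bash
python3 - <<'E'
from h import *
st(); p,r=pose(); im=read_camera("wrist"); cv2.imwrite("pics/w10.png",im[:,:,::-1]); c=cal("wrist")
for a,ce,p2 in blobs(masks(im)['orange'],(280,240,350,340),60)[:1]: print(a,ce)
m=masks(im)
for k in("red","yellow","white"):
  for a,ce,q in blobs(m[k],(0,0,640,120),80)[:3]: print(k,a,ce.round(),rect(q,.012,c))
t=read_camera("top"); cv2.imwrite("pics/top2.png",t[:,:,::-1])
E
```

```text
t 36.98 pos [ 467.7 -143.8   76.4] yaw -1.6 tilt [ 0. -0.] F [-0.9 -0.4 -2. ] T [-0.04  0.01 -0.01] w 28.2 g 80.1 q6 1.25
1664 [315.07271635 294.43689904]
red 1337 [186.  13.] [603.1 -59.6  67.7  12.   88.3]
yellow 879 [64.  9.] [605.2   9.6  33.6  12.   88.3]
white 9435 [485.  86.] [ 551.5 -257.4   95.2   43.7   92.1]
white 601 [158.   8.] [605.6 -49.7  36.8   7.6  88.3]
white 599 [316.   8.] [ 602.8 -147.7   34.1    7.5   88.3]
```

>>> move_arm:
  series: [2,0,0,0,0,0,0,2,0,0,0,0,0,0,2,0,0,0,0,0,0,2,0,0,0,0,0,0,2,0,0,0,0,0,0]

```text
time: 37.7
tool_pos: [0.4677, -0.1444, 0.0763]
tcp_rot: [3.141, -0.046, 0.001]
wrist_force: [0.5, -0.6, -2.1]
width: 0.335
grip_force: 80.1
```

```bash
python3 - <<'E'
from h import *
st(); 
ct=cal("top"); t=cv2.imread("pics/top2.png")[:,:,::-1]; m=masks(t)
for k in("red","yellow","white"):
  for a,ce,q in blobs(m[k],(300,140,410,215),20)[:3]: print(k,a,ce.round(1),rect(q,.012,ct))
plan([(468,-144,116,-1.7,2),(480.5,-257,116,-0.8,2)],step=4.5)
E
```

```text
t 37.7 pos [ 467.7 -144.4   76.3] yaw -1.7 tilt [ 0. -0.] F [ 0.5 -0.6 -2.1] T [-0.02  0.02 -0.03] w 28.5 g 80.1 q6 1.25
red 449 [354.8 185.3] [644.6 -58.5  90.1  66.  178. ]
red 441 [357.6 158.5] [725.8 -63.   69.5  57.4  89.1]
yellow 437 [326.1 155.4] [728.   30.4  69.4  56.4  88.6]
yellow 415 [323.2 183. ] [641.3  32.4  78.3  65.  179. ]
yellow 38 [325.5 168.6] [687.8  31.8  55.9   6.8  89.6]
white 423 [389.5 161.8] [ 723.4 -156.8   71.1   53.2   88.6]
white 219 [390.6 187.8] [ 644.9 -164.4   58.    38.2  177.8]
white 147 [377. 190.] [ 633.  -125.7   68.7   21.6  176.1]
[2, 0, 0, -4, 0, 0, 0, 2, 0.5, 3.7, 0, 0, 0, -0.3, 2, 0.6, 3.8, 0, 0, 0, -0.3, 2, 0.5, 3.7, 0, 0, 0, -0.3]
end [ 481.  -256.7  116.3] 4
```

>>> move_arm:
  series: [2,0,0,-4,0,0,0,2,0.5,3.7,0,0,0,-0.3,2,0.6,3.8,0,0,0,-0.3,2,0.5,3.7,0,0,0,-0.3,2,0,0,0,0,0,0]

```text
time: 38.33
tool_pos: [0.4815, -0.2592, 0.1167]
tcp_rot: [3.14, -0.025, 0.003]
wrist_force: [0.4, 0.5, -2.5]
width: 0.33
grip_force: 80.1
```

>>> move_arm:
  series: [2,0,0,3.5,0,0,0,2,0,0,3.5,0,0,0,2,0,0,1.5,0,0,0,2,0,0,0,0,0,0,2,0,0,0,0,0,0]

```text
time: 38.95
tool_pos: [0.4822, -0.2571, 0.0327]
tcp_rot: [3.14, -0.02, 0.004]
wrist_force: [-0.1, -0.6, -2.6]
width: 0.334
grip_force: 80.1
```

```bash
python3 -c "
from h import *
st()"
```

```text
t 38.95 pos [ 482.2 -257.1   32.7] yaw -0.7 tilt [ 0.2 -0.1] F [-0.1 -0.6 -2.6] T [0.02 0.04 0.  ] w 28.4 g 80.1 q6 1.05
```

>>> move_arm:
  series: [2,0,0,0.4,0,0,0,2,0,0,0.3,0,0,0,2,0,0,0,0,0,0,2,0,0,0,0,0,0]

```text
time: 39.45
tool_pos: [0.482, -0.2572, 0.026]
tcp_rot: [3.141, -0.021, 0.004]
wrist_force: [-2.3, 1.0, 6.1]
width: 0.336
grip_force: 81.1
```

>>> move_arm:
  series: [5,0,0,0,0,0,0,5,0,0,0,0,0,0,5,0,0,0,0,0,0,5,0,0,-4,0,0,0,5,0,0,-5,0,0,0]

```text
time: 40.08
tool_pos: [0.4796, -0.2559, 0.1136]
tcp_rot: [-3.139, 0.021, 0.005]
wrist_force: [1.1, -0.6, 0.2]
width: 0.588
grip_force: 0.0
```

>>> move_arm:
  series: [5,0,0,-6,0,0,0,5,0,0,0,0,0,0,5,0,0,0,0,0,0]

```text
time: 40.45
tool_pos: [0.4809, -0.2566, 0.1743]
tcp_rot: [3.141, -0.021, 0.001]
wrist_force: [-0.3, -1.0, 0.0]
width: 0.588
grip_force: 0.0
```

```bash
python3 - <<'E'
from h import *
st(); c=cal("wrist"); im=read_camera("wrist"); cv2.imwrite("pics/w11.png",im[:,:,::-1]); m=masks(im)
for a,ce,p in blobs(m["orange"],None,60)[:3]: print("or",a,ce.round(),"z44",rect(p,.044,c))
for a,ce,p in blobs(m["red"],None,60)[:2]: print("red",a,ce.round(),"z93",rect(p,.093,c))
plan([(545,-375,185,20.5,4)],step=5,astep=9)
E
```

```text
t 40.45 pos [ 480.9 -256.6  174.3] yaw -0.8 tilt [ 0. -0.] F [-0.3 -1.   0. ] T [0.03 0.07 0.01] w 50.0 g 0.0 q6 1.05
or 343 [316. 205.] z44 [ 468.8 -256.5   30.2   14.9  179.3]
or 87 [315. 247.] z44 [ 420.  -255.8   30.4    8.    89.3]
red 4270 [108.  27.] z93 [ 606.6 -112.1   58.    42.5   89.2]
red 2982 [473. 104.] z93 [ 556.3 -373.7   60.9   27.7   20.5]
[4, 2.2, 3.9, -0.4, 0, 0, -7.1, 4, 1.7, 4.2, -0.4, -0.1, 0, -7.1, 4, 1.2, 4.4, -0.4, 0, 0.1, -7.1]
end [ 545.  -375.3  184.9] 3
```

View pics/w11.png

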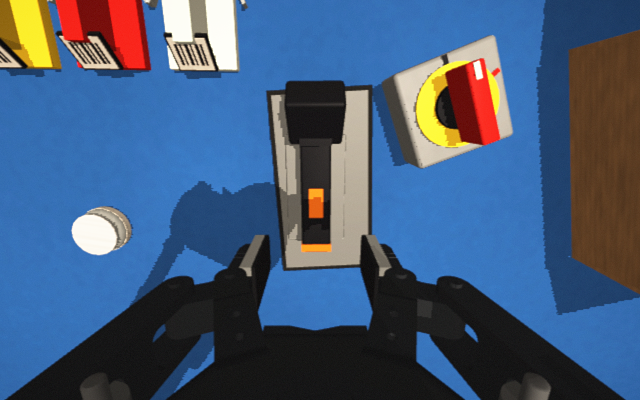

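Scanner is back on its pad (nose (315,100), tail (315,247)); the handle is off at about 21°. Now the isolator.

```bash
python3 -c "
from h import *
plan([(560.5,-383.5,160,21,4)],step=5,astep=9)"
```

```text
[4, 2.1, 3.2, 0.3, 0, 0, -5.4, 4, 1.7, 3.3, 0.3, 0, 0, -5.5, 4, 1.4, 3.5, 0.4, -0.1, 0, -5.4, 4, 1.1, 3.6, 0.3, 0, 0.1, -5.5]
end [ 560.4 -383.7  159.9] 4
```

>>> move_arm:
  series: [4,2.1,3.2,0.3,0,0,-5.4,4,1.7,3.3,0.3,0,0,-5.5,4,1.4,3.5,0.4,-0.1,0,-5.4,4,1.1,3.6,0.3,0,0.1,-5.5,4,0,0,0,0,0,0]

```text
time: 41.12
tool_pos: [0.5608, -0.3852, 0.1577]
tcp_rot: [-3.088, -0.571, 0.001]
wrist_force: [-0.7, -0.2, 0.1]
width: 0.469
grip_force: 0.0
```

```bash
python3 -c "
from h import *
st(); c=cal('wrist'); im=read_camera('wrist'); m=masks(im)
for a,ce,p in blobs(m['red'],None,60)[:2]: print('red',a,ce.round(),'z93',rect(p,.093,c))
plan([(560.5,-383.5,110,20.8,4),(560.5,-383.5,68,20.8,4)],step=4)"
```

```text
t 41.12 pos [ 560.8 -385.2  157.7] yaw 21.0 tilt [-0.1  0.1] F [-0.7 -0.2  0.1] T [ 0.04  0.08 -0.02] w 39.8 g 0.0 q6 0.57
red 1357 [312. 209.] z93 [ 562.2 -381.2   65.1   13.4   20.3]
red 1218 [20. 15.] z93 [ 618.  -164.8   24.4   22.4   93.5]
[4, 0, 0, 2.4, -0.1, 0, 0.1, 4, 0.1, 0, 2.4, 0, 0, 0, 4, 0, 0, 2.1, 0, 0, 0, 4, 0, 0, 2.1, 0, 0, 0]
end [ 561.  -383.5   68. ] 4
```

>>> move_arm:
  series: [4,0,-0.1,2.4,-0.1,0,0.2,4,0.1,0,2.4,0,0,0,4,0,0,2.1,0,0,0,4,0,0,2.1,0,0,0,4,0,0,0,0,0,0]

```text
time: 41.8
tool_pos: [0.5603, -0.3816, 0.0685]
tcp_rot: [-3.089, -0.568, 0.001]
wrist_force: [-0.3, -0.1, -0.2]
width: 0.466
grip_force: 0.0
```

>>> move_arm:
  series: [0.5,0,0,0,0,0,0,0.5,0,0,0,0,0,0,0.5,0,0,0,0,0,0,0.5,0,0,0,0,0,0,0.5,0,0,0,0,0,0]
  grip_force: 60

```text
time: 42.42
tool_pos: [0.5622, -0.382, 0.0727]
tcp_rot: [3.089, 0.567, 0.005]
wrist_force: [-2.3, 4.0, 2.4]
width: 0.153
grip_force: 60.4
```

```bash
python3 -c "
from h import *
st()"
```

```text
t 42.42 pos [ 562.2 -382.    72.7] yaw 20.8 tilt [ 0.2 -0.1] F [-2.3  4.   2.4] T [ 0.75  0.36 -0.18] w 13.0 g 60.4 q6 0.57
```

>>> move_arm:
  series: [0.5,0,0,0,0,0,9,0.5,0,0,0,0,0,9,0.5,0,0,0,0,0,9,0.5,0,0,0,0,0,9,0.5,0,0,0,0,0,9]

```text
time: 43.05
tool_pos: [0.5621, -0.3836, 0.0727]
tcp_rot: [3.067, -0.664, 0.006]
wrist_force: [-2.7, 0.3, -0.1]
width: 0.151
grip_force: 60.1
```

>>> move_arm:
  series: [0.5,0,0,0,0,0,9,0.5,0,0,0,0,0,9,0.5,0,0,0,0,0,9,0.5,0,0,0,0,0,0,0.5,0,0,0,0,0,0]

```text
time: 43.68
tool_pos: [0.5616, -0.3843, 0.0727]
tcp_rot: [2.834, -1.346, 0.007]
wrist_force: [-5.3, -2.1, 3.0]
width: 0.153
grip_force: 66.3
```

```bash
python3 -c "
from h import *
st()"
```

```text
t 43.67 pos [ 561.6 -384.3   72.7] yaw -50.8 tilt [ 0.1 -0.3] F [-5.3 -2.1  3. ] T [-0.31  1.05  1.43] w 13.0 g 66.3 q6 1.82
```

At the ON stop (1.43 N m). Release, lift, and check everything.

>>> move_arm:
  series: [4,0,0,0,0,0,0,4,0,0,0,0,0,0,4,0,0,0,0,0,0,4,0,0,-6,0,0,0,4,0,0,-6,0,0,0]

```text
time: 44.3
tool_pos: [0.5613, -0.3821, 0.1914]
tcp_rot: [2.834, -1.356, 0.003]
wrist_force: [0.2, -0.8, -0.4]
width: 0.468
grip_force: 0.0
```

>>> move_arm:
  series: [4,-3,0,-4,0,0,0,4,-3,0,-2,0,0,0,4,0,0,0,0,0,0,4,0,0,0,0,0,0]

```text
time: 44.8
tool_pos: [0.5241, -0.3359, 0.2508]
tcp_rot: [2.833, -1.356, 0.007]
wrist_force: [-0.9, -0.3, 0.1]
width: 0.472
grip_force: 0.0
```

```bash
python3 - <<'E'
from h import *
st(); c=cal("wrist"); im=read_camera("wrist"); m=masks(im)
for a,ce,p in blobs(m["red"],(200,100,450,300),60)[:2]: print("red",a,ce.round(),"z93",rect(p,.093,c))
t=read_camera("top"); ct=cal("top"); m=masks(t)
for k,z in(("red",.012),("yellow",.012),("white",.012),("orange",.044)):
  for a,ce,q in blobs(m[k],(300,140,450,300),25)[:5]: print(k,a,ce.round(1),rect(q,z,ct))
E
```

```text
t 44.8 pos [ 524.1 -335.9  250.8] yaw -51.1 tilt [ 0.2 -0.2] F [-0.9 -0.3  0.1] T [-0.02 -0.02 -0.03] w 40.1 g 0.0 q6 1.85
red 740 [316. 131.] z93 [ 558.4 -381.5   59.8   14.5  131.6]
red 452 [354.8 185.2] [644.6 -58.6  90.1  65.9 178. ]
red 440 [357.6 158.5] [725.8 -62.9  69.3  57.3  88.6]
yellow 437 [326.1 155.4] [728.   30.4  69.4  56.4  88.6]
yellow 415 [323.2 183. ] [641.3  32.4  78.3  65.  179. ]
yellow 42 [325.3 168.5] [687.8  31.8  55.9   7.1  89.2]
white 426 [389.5 161.8] [ 723.3 -156.7   71.1   53.6   88.5]
white 278 [390.6 190.6] [ 636.  -161.5   75.6   46.8  174.8]
white 257 [333.5 257.5] [431.  -12.7  47.9  47.6 139.3]
white 155 [377.1 189.8] [ 634.4 -125.7   71.6   22.6  175.2]
white 26 [406.8 141.6] [ 789.2 -202.8   23.9    9.3   94.5]
orange 60 [445.7 162.4] [ 724.7 -314.4   26.5   20.3   66.5]
orange 60 [423.2 249.4] [ 469.7 -257.9   30.5   13.8    1.9]
orange 33 [422.2 267.3] [ 420.1 -255.4   27.5    8.1   94.5]
```

Handle back at ON (131.6°, against 132.9° at the start), cassettes and scanner in place.

```bash
python3 -c "
from workcell import *
print(finish_job())"
```

```text
the job is handed in; nothing more can be done
None
```

The job is handed in with no verdict returned: all three cassettes are docked fully home, the labels were scanned red, yellow, white with the isolator off, the scanner is back on its pad and the isolator is on.

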